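Seat the whetstone and bring the knife to the stone

ROBOT

A 7-joint arm with a two-finger parallel gripper is mounted at the origin on a cart in front of the work surface, level with it; the furniture and walls round the work are solid. World frame = base frame: x ahead of the robot, y to its left, z up, the work surface at z = 0. Lengths are in m, angles in rad, forces in N, time in s.
With the tool pointing down it reaches from about 0.425 to 0.925 m from the base axis. Payload 6.8 kg.
Tool frame: the origin (TCP) lies on the centre line of the jaws, within the pads' length; the fingertips stand 19 mm ahead of it and the grasp point (between the pads) is the TCP; z points along the fingers, y is the line along which they close (so a half turn about z gives the same grasp; the last joint's range is limited). The gripper opens to 85 mm and grips with 20 to 120 N. Pads are 22 mm wide; open, the fingers measure 114 mm over their backs; the gripper's body (76 mm by 85 mm) begins 54 mm behind the grasp point. The pads swing forward as they close: fully open they stand 13 mm farther back than shut.
Start: joints at [-1.304, 0.477, 0.022, 1.555, -0.011, 1.109, -0.083], TCP at [0.247, 0.628, 0.225] pointing down, gripper open.
Joint ranges: [-2.96, 2.96], [-0.34, 2.1], [-1.41, 1.46], [0.24, 2.44], [-1.37, 4.51], [0.17, 1.92], [-2.96, 2.96]. Speed limits (rad/s): [2.39, 2.39, 3.14, 3.14, 3.14, 3.14, 3.14].

INTERFACE

Orientations are given as a rotation vector (axis times angle).
In Python, from bench import r gives the robot as it stands. The module is installed in compiled form; this text tells all that it offers.
- The arm moves only by the tool arm_command, never from a script. Its argument "rows" is a list of rows, each an object of numbers: "fingers": the opening, from -1 (shut) to 1 (fully open); "x", "y", "z": the shift along the tool's x, y, z in m; "ax", "ay", "az": the turn, a rotation vector about the tool's x, y, z in degrees. In form: [{"fingers": .., "x": .., "y": .., "z": .., "ax": .., "ay": .., "az": ..}, ...]. A call has 1 to 10 rows; each row shifts and turns the commanded pose from where the row before left it, along the tool's axes as they then stand; what a row does not reach is not made up. A row lasts 1/12 s, in which the tool goes at most 41.7 mm and 7.16 degrees, less where a joint would pass 70% of its speed; a pose out of reach is approached as far as the arm can. A call is refused whole if a number of a shift passes 0.0417 or a number of a turn 7.16, either way. A call with a gripper value outside its range is refused whole. The fingers move at their own pace and stop on an object; "grip_force" is the grip in N (left out, the last holds). Time passes only in rows, so rows that do not move let the fingers close. It gives the time, the measured TCP pose, the force, the opening and the grip force at its end, in the units of the state.
- r.get_obs(): the state, without advancing time (a new reading comes with each control period).
- r.grab_frame(name): name is "scene" or "top" or "wrist"; returns a dict with "frame" (400x640x3 uint8, red, green, blue), "depth" (400x640 float32, m along the optical axis (not along the pixel's ray), 0 where there is no reading), "K" (3x3 intrinsics, pixels), "world_from_camera" (4x4, takes a point from camera to world coordinates). Camera axes: x right, y down, z forward; pixel columns grow to the right and rows downward; lengths in m; the calibration is good to about 2 mm. The wrist camera is an equidistant fisheye: a pixel r from the principal point sees the ray r / f radians off the axis. A picture is of the moment at which its call begins.
- r.hand_in(): hands the job in; it is judged then, once.
The state is a dict: "clock": time; "joints": joint angles; "qvel": joint speeds; "tau": joint torques, N m; "tcp_pos": TCP position; "orientation": TCP orientation; "contact_force": force on the tool from outside, world axes, zero at the start; "moment": the same for the moment, N m; "grip_width": finger opening in m; "gripper_force": force on a finger pad.
Only numpy, scipy, OpenCV 4.12 (cv2) and the standard library are available. Lean on these libraries where they do the work, as an engineer would, in place of code of your own. Each camera call takes 0.05 s, during which the arm holds its last target. There are 200 camera calls.

TASK

Get ready to sharpen the black-handled knife: first set the whetstone into its holder and slide it fully home, flat between the rails with the end of its base plate under the holder's lip, and let go of it. Then draw the black-handled knife out of the knife block by its handle and finish while still holding it: the middle of the blade over the middle of the stone and 3 to 10 cm above it, pointing across the stone, level from heel to tip, and turned flat with its spine raised about 15 degrees above the cutting edge. Leave the stone seated, the red-handled knife in the block, and the glass and the jar where they stand.

Things in the scene. Friction and masses are not known exactly. Their poses are not given: they have to be found in the camera images.
- stone_centre (a point): Whetstone, loose, 0.45 kg: stone 54 (x) x 170 (y) x 20 mm, slate blue below, cream on top, bonded on a black plastic base plate 64 x 200 x 10 mm, which projects 5 mm at the long sides and 15 mm at the ends. Starts flat on the worktop. The point is its centre, 15 mm above its underside; y along its length, z up. Grip it across the 54 mm stone, above the plate. Both ends are alike.
- holder: Whetstone holder, pale wood, fixed. Origin on the worktop under its centre, y along its length, z up. Plinth 80 (x) x 236 (y) mm, its flat floor 16 mm above the worktop. Two side rails stand 8 mm above that floor, 68 mm apart for the 64 mm plate. Open at the +y end. At the -y end a stop (face at y = -104 mm) under a steel lip. The stone goes in from above or from the open end, then slides to -y.
- holder_lip (a point): Edge of the holder's steel lip (holder y = -92 mm), at the middle of its underside, 28 mm above the worktop; holder's axes. The lip is 4 mm thick and reaches from here over the stop; 12 mm of height are free under it for the 10 mm plate. So the stone can be lowered between the rails only with its centre more than 100 mm to +y of here.
- holder_home (a point): Where stone_centre lies when the stone is fully home: against the stop, on the floor, between the rails; holder x = 0, y = -4 mm, 31 mm above the worktop; holder's axes. The stone's top is then 15 mm above this point.
- knife_block: Slanted wooden knife block, 136 mm wide (y), 176 mm high, fixed. Origin on the worktop; its front faces its own -x. Two slots at y = +36 and -36 mm run into the front face, down and away at 40 degrees below level, each 36 wide, 6 high, 140 mm deep; blades lie in them flat. Handles stick out toward -x and 40 degrees up. A grey honing rod is fixed midway between and 50 mm below them.
- knife_grip (a point): Black-handled knife, 0.13 kg, loose in either slot. The point is the middle of the handle, 60 mm behind the heel, which rests on the block's face. x to the tip, y from cutting edge to spine, z out of the blade's flat side (up). Handle 118 mm long, 24 wide (y), 18 thick (z); grip it across the 24 mm, from above. It must be drawn about 130 mm along its -x to clear the block.
- knife_blade (a point): Middle of the black-handled knife's blade, 125 mm ahead of knife_grip along x; same axes. Blade 130 mm long, 26 mm wide (y), 3 mm thick.
- red_knife_grip (a point): Middle of the handle of the red-handled knife, of the same make, in the other slot; same axes. Bystander.
- tumbler_centre (a point): Drinking glass, 81 mm across, 93 mm high, on the worktop before the sink; the point is its centre, 46 mm above its underside. Bystander.
- jar_centre (a point): Small glass jar with a green lid, 62 mm across, 86 mm high, behind the sink end of the holder; the point is its centre, 43 mm above its underside. Bystander.

How it is judged:
By the outcome, as a careful person would: the job done as asked, in the order asked, and still so for the second after the job is handed in, while the arm keeps its last pose, push and grip.
It also fails if it takes over 58 s, if anything falls off the work surface, if the arm or the gripper's body presses on something with over 40 N, if the wrist force passes 120 N, or if a joint passes its speed limit or range.

## Working session

There is one attempt and no reset: what is moved stays moved. The work goes in short steps, Python scripts to look and compute and a tool call to move; the robot and the scene stay as the last step left them, time stands still between calls to the robot, and variables do not carry over. Pictures are saved under pics/ and viewed, at most 10 in all, crops included, and the job is handed in when it is done.

Besides the shell and the picture viewer there is one more tool, called after "Emit:" as name(argument=value, ...), one argument or row to a line, values as JSON. arm_command: Moves the arm, as the interface text tells. Its arguments: {"type":"object","properties":{"rows":{"type":"array"},"grip_force":{"type":"number"}},"required":["rows"]}

```bash
mkdir -p pics
cat > h.py <<'E'
import numpy as np, cv2
from scipy.spatial.transform import Rotation as R
from bench import r
def cloud(f):
    d=f["depth"];K=f["K"];v,u=np.mgrid[:400,:640]
    P=np.stack([(u-K[0,2])/K[0,0]*d,(v-K[1,2])/K[1,1]*d,d],-1)
    T=f["world_from_camera"];return P@T[:3,:3].T+T[:3,3]
def save(f,n): cv2.imwrite("pics/"+n,cv2.cvtColor(f["frame"],cv2.COLOR_RGB2BGR))
E
python3 - <<'E'
from h import *
np.set_printoptions(precision=3,suppress=True)
for n in("scene","top"):
    f=r.grab_frame(n);save(f,n+".png");np.savez(n+".npz",**f)
    print(n,f["world_from_camera"],f["K"])
print(r.get_obs())
E
```

```text
scene [[ 0.851 -0.408  0.332  0.222]
 [-0.526 -0.64   0.561 -0.483]
 [-0.016 -0.652 -0.758  0.97 ]
 [ 0.     0.     0.     1.   ]] [[382.811   0.    315.673]
 [  0.    382.811 197.515]
 [  0.      0.      1.   ]]
top [[ 0.037 -0.978  0.206  0.388]
 [-0.999 -0.036  0.005  0.158]
 [ 0.003 -0.206 -0.979  1.08 ]
 [ 0.     0.     0.     1.   ]] [[361.853   0.    325.825]
 [  0.    361.853 208.617]
 [  0.      0.      1.   ]]
{'clock': 0.1, 'joints': array([-1.304,  0.478,  0.022,  1.556, -0.012,  1.109, -0.083]), 'qvel': array([-0.   , -0.001,  0.001, -0.004, -0.001,  0.   , -0.002]), 'tau': array([  0.004, -59.776,   1.613, -28.195,   0.013,   0.005,  -0.   ]), 'tcp_pos': array([0.247, 0.628, 0.224]), 'orientation': array([-0.585, -3.086,  0.003]), 'contact_force': array([-0.404, -0.091, -0.353]), 'moment': array([ 0.043, -0.003,  0.041]), 'gripper_force': 0.0, 'grip_width': 0.0852506352334019}
```

View pics/scene.png

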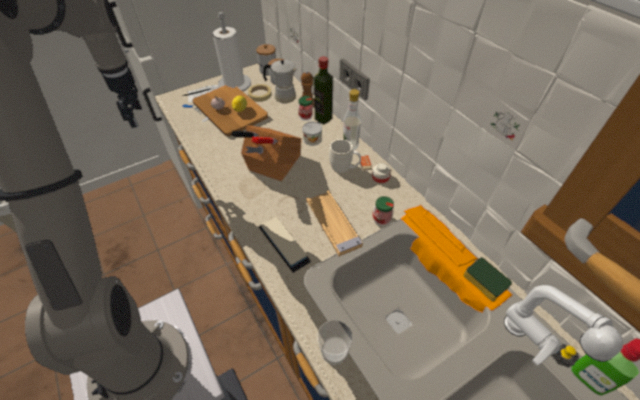

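View pics/top.png

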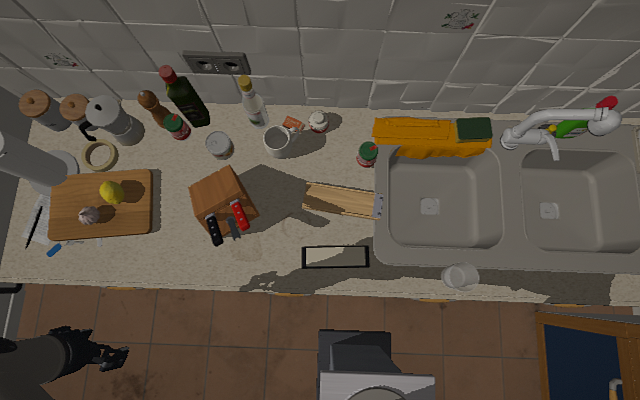

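The scene picture shows the stone at (285,245), the holder at (335,220) with its lip at (348,243), and the block at (270,150). In the top picture the stone is at (335,257), the holder at (343,200) with its lip at (378,205), the black handle at (214,229), the red one at (239,214), the tumbler at (460,276) and the jar at (367,153).

```bash
cat > m.py <<'E'
from h import *
np.set_printoptions(precision=4,suppress=True)
f=dict(np.load("top.npz"));P=cloud(f);fr=f["frame"].astype(int);hsv=cv2.cvtColor(f["frame"],cv2.COLOR_RGB2HSV)
def roi(u0,u1,v0,v1):
    m=np.zeros((400,640),bool);m[v0:v1,u0:u1]=1;return m
def rect(n,m):
    q=P[m];b=cv2.minAreaRect((q[:,:2]*1000).astype(np.float32));print(n,m.sum(),"mean",q.mean(0),"rect mm",b,"z",np.percentile(q[:,2],[5,50,95]))
z=P[...,2]
print("table z",np.median(z[roi(290,360,275,290)]),np.median(z[roi(270,300,200,260)]))
s=roi(292,380,235,278)
rect("stone top z>.02",s&(z>.02)&(z<.05));rect("plate z>.005",s&(z>.0055)&(z<.05))
rect("cream",s&(z>.02)&(fr.min(-1)>110))
hh=roi(295,387,172,222)
rect("holder>.01",hh&(z>.01)&(z<.06)&~roi(384,400,0,400));rect("holder floor",hh&(z>.012)&(z<.019));rect("rails",hh&(z>.021)&(z<.026))
lip=hh&(hsv[...,1]<50)&(z>.026)&(z<.04);rect("lip",lip)
red=roi(225,255,195,235)&(hsv[...,1]>170)&((hsv[...,0]<6)|(hsv[...,0]>174));rect("red",red)
blk=roi(198,228,208,250)&(fr.max(-1)<60)&(z>.1);rect("black",blk)
for n,m in(("red",red),("blk",blk)):
    q=P[m];c=q.mean(0);print(n,np.linalg.svd(q-c,full_matrices=0)[2][0], q[:,2].min(),q[:,2].max())
rect("block",roi(185,262,160,240)&(z>.165)&(z<.185))
rect("tumbler",roi(435,485,258,295)&(z>.03));rect("jar",roi(350,385,135,172)&(z>.06))
cv2.imwrite("pics/c.png",cv2.cvtColor(np.hstack([cv2.resize(f["frame"][150:280,180:280],None,fx=4,fy=4,interpolation=2),cv2.resize(f["frame"][150:280,295:390],None,fx=4,fy=4,interpolation=2)]),cv2.COLOR_RGB2BGR))
E
python3 m.py
```

```text
table z -0.00023562304980273563 -0.00015824260447483418
stone top z>.02 1108 mean [0.4699 0.1317 0.0297] rect mm ((470.5434875488281, 131.50778198242188), (54.30050277709961, 168.73727416992188), 3.1904263496398926) z [0.0267 0.0298 0.0328]
plate z>.005 1488 mean [0.4692 0.1315 0.0246] rect mm ((465.5454406738281, 115.81538391113281), (117.86680603027344, 233.52833557128906), 7.724771022796631) z [0.0077 0.0289 0.0326]
cream 407 mean [0.4754 0.1725 0.0429] rect mm ((462.1250305175781, 176.6531982421875), (95.75605773925781, 119.6884536743164), 65.2596206665039) z [0.0271 0.03   0.033 ]
holder>.01 2095 mean [0.6379 0.1146 0.0186] rect mm ((664.9378662109375, 112.62992095947266), (235.6704559326172, 135.2237091064453), 83.03020477294922) z [0.0127 0.0167 0.0316]
holder floor 1403 mean [0.6401 0.1276 0.0157] rect mm ((636.3697509765625, 122.0473861694336), (223.7569580078125, 76.00410461425781), 83.16960144042969) z [0.0129 0.0158 0.0183]
rails 259 mean [0.6387 0.121  0.0234] rect mm ((638.2359619140625, 116.69313049316406), (229.33352661132812, 81.0361328125), 82.82504272460938) z [0.0
[... 485 characters left out ...]
58.32122039794922) z [0.1513 0.2101 0.2356]
red [-0.6701 -0.4295  0.6054] 0.12152066615496449 0.2385678874692605
blk [-0.2251 -0.3123  0.9229] 0.1045072813122837 1.0802664611296393
block 614 mean [0.5729 0.4333 0.1719] rect mm ((544.6815185546875, 415.6725158691406), (123.51002502441406, 135.9711151123047), 32.70743942260742) z [0.1657 0.1711 0.1821]
tumbler 544 mean [ 0.4233 -0.2141  0.0863] rect mm ((418.6731262207031, -48.00079345703125), (77.2698974609375, 414.17364501953125), 1.802390694618225) z [0.0346 0.0677 0.0933]
jar 336 mean [0.7637 0.0504 0.1069] rect mm ((599.7774658203125, 110.67066192626953), (55.125144958496094, 431.1018371582031), 70.07514953613281) z [0.0622 0.0855 0.089 ]
```

View pics/c.png

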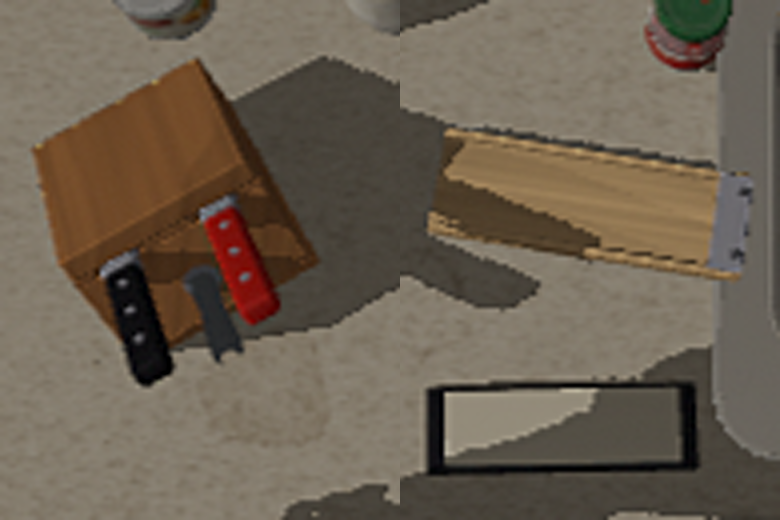

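```bash
cat >> h.py <<'E'
def down(h):  # tool z down, tool y at heading h deg
    a=np.radians(h);y=np.array([np.cos(a),np.sin(a),0]);z=np.array([0,0,-1.]);return np.c_[np.cross(y,z),y,z]
def plan(pos,Rt,n,o=None,T0=None):
    "n equal rows (shift then turn), from the state as measured"
    o=o or r.get_obs();p0=np.array(o["tcp_pos"]);R0=R.from_rotvec(o["orientation"]).as_matrix()
    if T0: p0,R0=T0
    w=R.from_matrix(R0.T@Rt).as_rotvec()
    M=sum(R.from_rotvec(w*k/n).as_matrix() for k in range(n))
    s=np.linalg.solve(M,R0.T@(np.array(pos)-p0))
    print("rows",n,"mm",np.round(s*1000,2),"deg",np.round(np.degrees(w)/n,3),"total",np.round(s*1000*n,1),np.round(np.degrees(w),2))
E
cat > m2.py <<'E'
from h import *
np.set_printoptions(precision=4,suppress=True)
for n,rr,rb,rt in(("top",(225,255,195,235),(200,228,212,250),(185,262,160,240)),("scene",(250,275,134,146),(230,255,128,138),(238,305,125,180))):
    f=dict(np.load(n+".npz"));P=cloud(f);fr=f["frame"].astype(int);hsv=cv2.cvtColor(f["frame"],cv2.COLOR_RGB2HSV);z=P[...,2]
    def roi(a):
        m=np.zeros((400,640),bool);m[a[2]:a[3],a[0]:a[1]]=1;return m
    def big(m):
        k,l,s,_=cv2.connectedComponentsWithStats(m.astype(np.uint8),connectivity=4);return l==1+np.argmax(s[1:,4])
    C=[]
    for nm,m in(("red",roi(rr)&(hsv[...,1]>170)&((hsv[...,0]<6)|(hsv[...,0]>174))&(z>.13)&(z<.3)),("blk",roi(rb)&(fr.max(-1)<60)&(z>.13)&(z<.3))):
        m=big(m);q=P[m];c=q.mean(0);d=np.linalg.svd(q-c,full_matrices=0)[2][0];d*=np.sign(-d[2]);t=(q-c)@d
        print(n,nm,m.sum(),c,"axis",d,"yaw",np.degrees(np.arctan2(d[1],d[0])),"el",np.degrees(np.arcsin(d[2])),"t",np.percentile(t,[1,99]),"mid",c+d*np.percentile(t,[1,99]).mean());C.append(c)
    d=C[1]-C[0];print("sep",np.linalg.norm(d[:2]),"yaw",np.degrees(np.arctan2(-d[0],d[1])))
    m=big(roi(rt)&(z>.168)&(z<.183)&(hsv[...,0]>6)&(hsv[...,0]<20)&(hsv[...,1]<200));q=P[m]
    print("blocktop",m.sum(),cv2.minAreaRect((q[:,:2]*1000).astype(np.float32)),np.median(q[:,2]))
    # handedness: points on the front face
    if n=="top":
      for nm,m,h in(("tumbler",roi((435,490,255,300)),(.085,.1)),("jar",roi((350,385,135,172)),(.08,.095))):
        m=big(m&(z>h[0])&(z<h[1]));q=P[m];print(nm,m.sum(),cv2.minEnclosingCircle((q[:,:2]*1000).astype(np.float32)),q.mean(0))
      m=big(roi((295,390,172,225))&(z>.009)&(z<.04));q=P[m];print("holder",cv2.minAreaRect((q[:,:2]*1000).astype(np.float32)))
plan((.4705,.1315,.16),down(3.2),16)
E
python3 m2.py
```

```text
top red 265 [0.5443 0.3709 0.2116] axis [ 0.6818  0.4286 -0.5929] yaw 32.155921248165384 el -36.36197227178136 t [-0.0411  0.0602] mid [0.5508 0.3749 0.206 ]
top blk 298 [0.5081 0.4313 0.2086] axis [ 0.6636  0.4011 -0.6314] yaw 31.15273859631077 el -39.15618080293687 t [-0.0456  0.076 ] mid [0.5182 0.4374 0.199 ]
sep 0.07042701362184588 yaw 30.900902714876906
blocktop 296 ((585.0813598632812, 442.0149841308594), (20.179750442504883, 135.3274688720703), 33.68614959716797) 0.1716712030101017
tumbler 52 ((412.18359375, -227.60894775390625), 36.78472900390625) [ 0.4081 -0.2406  0.0904]
jar 282 ((776.5156860351562, 46.72121810913086), 28.47328758239746) [0.7755 0.0467 0.0858]
holder ((638.1719360351562, 115.90204620361328), (235.6704559326172, 81.29329681396484), 83.03020477294922)
scene red 124 [0.5388 0.3622 0.2105] axis [ 0.6424  0.467  -0.6076] yaw 36.0117534302144 el -37.41884934528972 t [-0.038   0.0621] mid [0.5466 0.3679 0.2032]
scene blk 114 [0.4986 0.4179 0.2121] axis [ 0.7122  0.3553 -0.6054] yaw 26.51471552991823 el -37.257370566003836 t [-0.0364  0.0642] mid [0.5085 0.4228 0.2037]
sep 0.0686820854694907 yaw 35.8605200036522
blocktop 107 ((579.99755859375, 436.3713684082031), (16.874135971069336, 134.31686401367188), 34.06283950805664) 0.17145114685162133
rows 16 mm [-34.9   -8.47   4.01] deg [-0.005  0.004  4.083] total [-558.5 -135.5   64.2] [-0.08  0.06 65.33]
```

Emit:
arm_command(
  rows=[
    {"fingers": 1, "x": -0.024, "y": -0.03},
    {"fingers": 1, "x": -0.024, "y": -0.03},
    {"fingers": 1, "x": -0.024, "y": -0.03},
    {"fingers": 1, "x": -0.024, "y": -0.03},
    {"fingers": 1, "x": -0.024, "y": -0.03},
    {"fingers": 1, "x": -0.024, "y": -0.03},
    {"fingers": 1, "x": -0.024, "y": -0.03},
    {"fingers": 1, "x": -0.0316, "y": -0.0243},
    {"fingers": 1, "x": -0.0316, "y": -0.0243},
    {"fingers": 1, "x": -0.0316, "y": -0.0243},
  ],
)

```text
validation failed for argument at $.ro...
```

Emit:
arm_command(
  rows=[
    {"fingers": 1, "x": -0.0316, "y": -0.0243},
    {"fingers": 1, "x": -0.0316, "y": -0.0243},
    {"fingers": 1, "x": -0.0316, "y": -0.0243},
    {"fingers": 1, "x": -0.0316, "y": -0.0243},
    {"fingers": 1, "az": 6.5},
    {"fingers": 1, "az": 6.5},
    {"fingers": 1, "az": 6.5},
    {"fingers": 1, "az": 6.5},
    {"fingers": 1, "az": 6.5},
    {"fingers": 1, "az": 6.5},
  ],
)

```text
validation failed for argument at $.ro...
```

Emit:
arm_command(
  rows=[
    {"fingers": 1, "az": 6.5},
    {"fingers": 1, "az": 6.5},
    {"fingers": 1, "az": 6.5},
    {"fingers": 1, "az": 6.5},
    {"fingers": 1},
    {"fingers": 1},
    {"fingers": 1},
  ],
)

```text
validation failed for argument at $.ro...
```

Run:
```python
from h import *
np.set_printoptions(precision=4,suppress=True)
o=r.get_obs();print(o["clock"],o["tcp_pos"],o["joints"],o["contact_force"])
plan((.4705,.1315,.12),down(3.2),6)
f=r.grab_frame("wrist");save(f,"w1.png");np.savez("w1.npz",**f);print(f["K"],f["world_from_camera"])
```

```text
0.1 [0.2469 0.6276 0.224 ] [-1.3041  0.4777  0.0223  1.5564 -0.0115  1.1093 -0.0831] [-0.404 -0.091 -0.353]
rows 6 mm [-91.45 -28.02  17.38] deg [-0.014  0.01  10.888] total [-548.7 -168.1  104.3] [-0.08  0.06 65.33]
[[309.7069   0.     315.1346]
 [  0.     309.7069 196.6918]
 [  0.       0.       1.    ]] [[ 0.3656  0.8968  0.2492  0.1823]
 [ 0.9308 -0.3518 -0.0996  0.6522]
 [-0.0016  0.2684 -0.9633  0.3724]
 [ 0.      0.      0.      1.    ]]
```

View pics/w1.png

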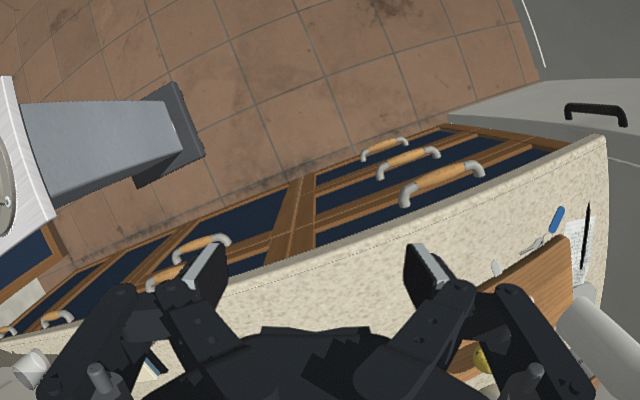

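The wrist picture shows only the two fingers at (205,270) and (430,270), the counter edge and the floor. The moves were refused, probably because a row needs all its keys.

Emit:
arm_command(
  rows=[
    {"fingers": 1, "x": -0.024, "y": -0.03, "z": 0, "ax": 0, "ay": 0, "az": 0},
    {"fingers": 1, "x": -0.024, "y": -0.03, "z": 0, "ax": 0, "ay": 0, "az": 0},
    {"fingers": 1, "x": -0.024, "y": -0.03, "z": 0, "ax": 0, "ay": 0, "az": 0},
    {"fingers": 1, "x": -0.024, "y": -0.03, "z": 0, "ax": 0, "ay": 0, "az": 0},
    {"fingers": 1, "x": -0.024, "y": -0.03, "z": 0, "ax": 0, "ay": 0, "az": 0},
    {"fingers": 1, "x": -0.024, "y": -0.03, "z": 0, "ax": 0, "ay": 0, "az": 0},
    {"fingers": 1, "x": -0.024, "y": -0.03, "z": 0, "ax": 0, "ay": 0, "az": 0},
    {"fingers": 1, "x": -0.0316, "y": -0.0243, "z": 0, "ax": 0, "ay": 0, "az": 0},
    {"fingers": 1, "x": -0.0316, "y": -0.0243, "z": 0, "ax": 0, "ay": 0, "az": 0},
    {"fingers": 1, "x": -0.0316, "y": -0.0243, "z": 0, "ax": 0, "ay": 0, "az": 0},
  ],
)

```text
clock: 0.98
tcp_pos: [0.3884, 0.2668, 0.225]
orientation: [-0.585, -3.087, -0.001]
contact_force: [1.5, 0.4, 1.1]
grip_width: 0.0854
gripper_force: 0.0
```

Emit:
arm_command(
  rows=[
    {"fingers": 1, "x": -0.0316, "y": -0.0243, "z": 0, "ax": 0, "ay": 0, "az": 0},
    {"fingers": 1, "x": -0.0316, "y": -0.0243, "z": 0, "ax": 0, "ay": 0, "az": 0},
    {"fingers": 1, "x": -0.0316, "y": -0.0243, "z": 0, "ax": 0, "ay": 0, "az": 0},
    {"fingers": 1, "x": 0, "y": 0, "z": 0, "ax": 0, "ay": 0, "az": 6.5},
    {"fingers": 1, "x": 0, "y": 0, "z": 0, "ax": 0, "ay": 0, "az": 6.5},
    {"fingers": 1, "x": 0, "y": 0, "z": 0, "ax": 0, "ay": 0, "az": 6.5},
    {"fingers": 1, "x": 0, "y": 0, "z": 0, "ax": 0, "ay": 0, "az": 6.5},
    {"fingers": 1, "x": 0, "y": 0, "z": 0, "ax": 0, "ay": 0, "az": 6.5},
    {"fingers": 1, "x": 0, "y": 0, "z": 0, "ax": 0, "ay": 0, "az": 6.5},
    {"fingers": 1, "x": 0, "y": 0, "z": 0, "ax": 0, "ay": 0, "az": 6.5},
  ],
)

```text
clock: 1.82
tcp_pos: [0.4494, 0.166, 0.2247]
orientation: [-1.741, -2.615, 0.0]
contact_force: [-0.1, 0.4, -0.4]
grip_width: 0.0858
gripper_force: 0.0
```

Emit:
arm_command(
  rows=[
    {"fingers": 1, "x": 0, "y": 0, "z": 0, "ax": 0, "ay": 0, "az": 6.5},
    {"fingers": 1, "x": 0, "y": 0, "z": 0, "ax": 0, "ay": 0, "az": 6.5},
    {"fingers": 1, "x": 0, "y": 0, "z": 0, "ax": 0, "ay": 0, "az": 6.5},
    {"fingers": 1, "x": 0, "y": 0, "z": 0, "ax": 0, "ay": 0, "az": 0},
    {"fingers": 1, "x": 0, "y": 0, "z": 0, "ax": 0, "ay": 0, "az": 0},
    {"fingers": 1, "x": 0, "y": 0, "z": 0, "ax": 0, "ay": 0, "az": 0},
  ],
)

```text
clock: 2.32
tcp_pos: [0.4495, 0.1662, 0.2248]
orientation: [-2.148, -2.292, 0.0]
contact_force: [1.1, -0.5, -0.3]
grip_width: 0.0853
gripper_force: 0.0
```

Run:
```python
from h import *
np.set_printoptions(precision=4,suppress=True)
o=r.get_obs();print(o["clock"],o["tcp_pos"],o["joints"],o["contact_force"])
plan((.4705,.1315,.12),down(3.2),6)
f=r.grab_frame("wrist");save(f,"w2.png");np.savez("w2.npz",**f);print(f["K"],f["world_from_camera"])
```

```text
2.3167 [0.4495 0.1662 0.2248] [-0.8338  0.1513  0.391   2.0304 -0.0697  0.9724 -0.3427] [ 1.0753 -0.4718 -0.3491]
rows 6 mm [-5.98  3.14 17.47] deg [-0.002  0.     0.086] total [-35.9  18.9 104.8] [-0.01  0.    0.52]
[[309.7069   0.     315.1346]
 [  0.     309.7069 196.6918]
 [  0.       0.       1.    ]] [[ 0.9979  0.063   0.0172  0.4437]
 [ 0.0653 -0.9612 -0.2678  0.2334]
 [-0.0004  0.2684 -0.9633  0.3732]
 [ 0.      0.      0.      1.    ]]
```

View pics/w2.png

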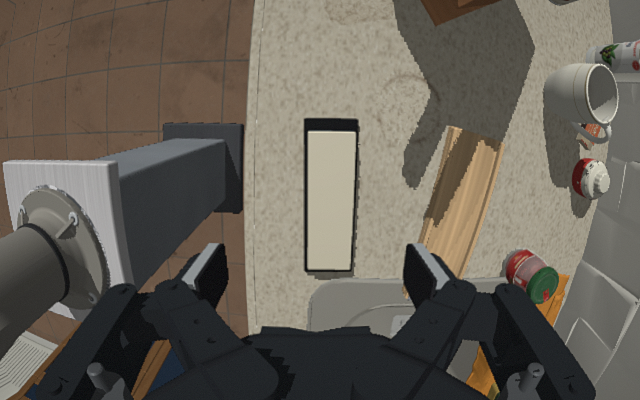

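The wrist picture shows the stone's cream top with corners near (308,130), (354,130), (351,270), (307,270), and the holder from (470,130) to (425,265). Both are clear.

```bash
cat >> h.py <<'E'
def rays(f,uv):
    K=f["K"];uv=np.asarray(uv,float);x=(uv-[K[0,2],K[1,2]])/K[0,0];th=np.linalg.norm(x,axis=-1,keepdims=True)
    d=np.concatenate([np.sinc(th/np.pi)*x,np.cos(th)],-1);T=f["world_from_camera"];return d@T[:3,:3].T,T[:3,3]
def onplane(f,uv,z):
    d,o=rays(f,uv);return o+d*((z-o[2])/d[...,2])[...,None]
def wcloud(f):
    v,u=np.mgrid[:400,:640];K=f["K"];d,o=rays(f,np.stack([u,v],-1));T=f["world_from_camera"]
    c=d@T[:3,2];return o+d*(f["depth"]/np.maximum(c,.05))[...,None]
def big(m):
    k,l,s,_=cv2.connectedComponentsWithStats(m.astype(np.uint8),connectivity=4);return l==1+np.argmax(s[1:,4])
def rect(q): return cv2.minAreaRect((q[:,:2]*1000).astype(np.float32))
E
cat > m3.py <<'E'
from h import *
import sys
np.set_printoptions(precision=4,suppress=True)
f=dict(np.load(sys.argv[1]));fr=f["frame"].astype(int);P=wcloud(f);z=P[...,2]
c=np.zeros((400,640),np.uint8);c[115:282,295:370]=1
m=big((c>0)&(fr.min(-1)>140)&(z>.02)&(z<.04))
ct=max(cv2.findContours(m.astype(np.uint8),0,1)[0],key=len)[:,0]
print("cream",m.sum(),np.median(z[m]),rect(onplane(f,ct,.03)))
pm=(c>0)&(z>.004)&(z<.04);print("plate depth",rect(P[big(pm)]),np.median(P[290:,330,2]))
h=np.zeros((400,640),bool);h[115:305,395:515]=1
hm=big(h&(z>.009)&(z<.04));print("holder",hm.sum(),rect(P[hm]),np.percentile(z[hm],[5,50,95]))
# rail tops: fit lines to inner/outer by binning along the y axis
q=P[hm];a=np.radians(-7.0);ex=np.array([np.cos(a),np.sin(a)]);ey=np.array([-ex[1],ex[0]])
X=(q[:,:2]-[.638,.116])@ex;Y=(q[:,:2]-[.638,.116])@ey
for y0 in np.arange(-.06,.12,.03):
    s=(abs(Y-y0)<.015);hi=s&(q[:,2]>.0205);L=hi&(X<0);Rr=hi&(X>0);fl=s&(q[:,2]>.013)&(q[:,2]<.019)
    print(y0,"L",np.percentile(X[L],[2,50,98]) if L.any() else None,"R",np.percentile(X[Rr],[2,50,98]) if Rr.any() else None,"floor",np.percentile(X[fl],[1,99]),L.sum(),Rr.sum())
print("Yend",np.percentile(Y,[0.5,99.5]))
E
python3 m3.py w2.npz
```

```text
cream 6113 0.029354209394175934 ((467.940673828125, 129.9281005859375), (51.98009490966797, 167.53656005859375), 3.3787524700164795)
plate depth ((467.78741455078125, 129.14141845703125), (64.99751281738281, 199.5454864501953), 3.3936243057250977) 0.311867408362977
holder 7372 ((637.9110107421875, 131.503173828125), (199.6727294921875, 82.11264038085938), 82.94303894042969) [0.0139 0.0156 0.0234]
-0.06 L None R [0.0314 0.034  0.0388] floor [-0.0275  0.0332] 0 84
-0.03 L [-0.0419 -0.0394 -0.0363] R [0.0317 0.0342 0.0379] floor [-0.0418  0.0328] 76 87
0.0 L [-0.0423 -0.0393 -0.0357] R [0.0312 0.0339 0.0386] floor [-0.0418  0.0322] 113 99
0.03 L [-0.0421 -0.0397 -0.0368] R [0.0319 0.0344 0.038 ] floor [-0.0418  0.0328] 109 99
0.06 L [-0.042  -0.0395 -0.0365] R [0.0312 0.0342 0.0379] floor [-0.0416  0.0333] 114 98
0.09 L [-0.0423 -0.0391 -0.0358] R [0.0315 0.034  0.0379] floor [-0.0416  0.0331] 119 103
Yend [-0.0776  0.1137]
```

Run:
```python
from h import *
plan((.469,.1307,.035),down(3.3),10)
```

```text
rows 10 mm [-3.66  1.73 18.99] deg [-0.001 -0.     0.038] total [-36.6  17.3 189.9] [-0.01 -0.    0.38]
```

Emit:
arm_command(
  rows=[
    {"fingers": 1, "x": -0.0073, "y": 0.0035, "z": 0.022, "ax": 0, "ay": 0, "az": 0.1},
    {"fingers": 1, "x": -0.0073, "y": 0.0035, "z": 0.022, "ax": 0, "ay": 0, "az": 0.1},
    {"fingers": 1, "x": -0.0073, "y": 0.0034, "z": 0.022, "ax": 0, "ay": 0, "az": 0.1},
    {"fingers": 1, "x": -0.0073, "y": 0.0034, "z": 0.022, "ax": 0, "ay": 0, "az": 0.1},
    {"fingers": 1, "x": -0.0074, "y": 0.0035, "z": 0.022, "ax": 0, "ay": 0, "az": 0},
    {"fingers": 1, "x": 0, "y": 0, "z": 0.022, "ax": 0, "ay": 0, "az": 0},
    {"fingers": 1, "x": 0, "y": 0, "z": 0.022, "ax": 0, "ay": 0, "az": 0},
    {"fingers": 1, "x": 0, "y": 0, "z": 0.018, "ax": 0, "ay": 0, "az": 0},
    {"fingers": 1, "x": 0, "y": 0, "z": 0.012, "ax": 0, "ay": 0, "az": 0},
    {"fingers": 1, "x": 0, "y": 0, "z": 0.006, "ax": 0, "ay": 0, "az": 0},
  ],
)

```text
clock: 3.2
tcp_pos: [0.4681, 0.1303, 0.0333]
orientation: [-2.157, -2.282, 0.004]
contact_force: [-0.5, -0.6, -0.0]
grip_width: 0.0854
gripper_force: 0.0
```

Emit:
arm_command(
  rows=[
    {"fingers": 1, "x": 0, "y": 0, "z": 0, "ax": 0, "ay": 0, "az": 0},
    {"fingers": -1, "x": 0, "y": 0, "z": 0, "ax": 0, "ay": 0, "az": 0},
    {"fingers": -1, "x": 0, "y": 0, "z": 0, "ax": 0, "ay": 0, "az": 0},
    {"fingers": -1, "x": 0, "y": 0, "z": 0, "ax": 0, "ay": 0, "az": 0},
    {"fingers": -1, "x": 0, "y": 0, "z": 0, "ax": 0, "ay": 0, "az": 0},
    {"fingers": -1, "x": 0, "y": 0, "z": 0, "ax": 0, "ay": 0, "az": 0},
    {"fingers": -1, "x": 0, "y": 0, "z": 0, "ax": 0, "ay": 0, "az": 0},
    {"fingers": -1, "x": 0, "y": 0, "z": 0, "ax": 0, "ay": 0, "az": 0},
  ],
  grip_force=50,
)

```text
clock: 3.87
tcp_pos: [0.4691, 0.1307, 0.0351]
orientation: [2.16, 2.281, 0.001]
contact_force: [-0.1, -0.5, 0.3]
grip_width: 0.0007
gripper_force: 0.0
```

Run:
```python
from h import *
o=r.get_obs();print(o["clock"],o["tcp_pos"],o["grip_width"],o["gripper_force"],o["contact_force"])
f=r.grab_frame("wrist");g=r.grab_frame("scene");np.savez("w3.npz",**f)
a=np.hstack([f["frame"][100:,120:520],cv2.resize(g["frame"][170:320,190:390],(400,300))]);save({"frame":a},"w3.png")
```

```text
3.8667 [0.46910798 0.13069905 0.03509647] 0.0007067028147797303 0.0 [-0.09764343 -0.48998759  0.28423599]
```

View pics/w3.png

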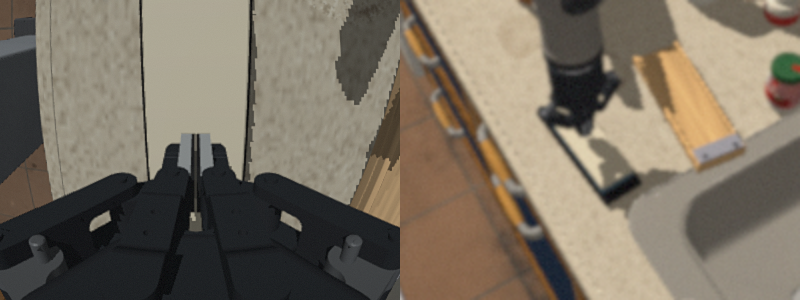

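The wrist picture shows the fingers shut over the cream top with the tips at (195,135) in the crop, so they passed above the stone, which has not moved. I'll find the true tip height from depth.

Run:
```python
from h import *
np.set_printoptions(precision=4,suppress=True)
f=dict(np.load("w3.npz"));P=wcloud(f);o=np.array([.4691,.1307])
for v in (150,200,228,232,236,240,245,250,260,270,280): print(v,P[v,305],P[v,325])
w=dict(np.load("w2.npz"));P=wcloud(w)
for v,u in((245,220),(250,222),(260,222),(270,215),(285,205),(245,410),(260,410)): print(v,u,P[v,u],w["frame"][v,u])
```

```text
150 [0.4599 0.1789 0.0288] [0.4698 0.1796 0.0293]
200 [0.4611 0.1531 0.0297] [0.4715 0.1536 0.0293]
228 [0.4618 0.1377 0.0299] [0.4724 0.1383 0.03  ]
232 [0.4619 0.1355 0.0301] [0.4726 0.1356 0.029 ]
236 [0.4623 0.1414 0.0495] [0.4717 0.1416 0.0488]
240 [0.4624 0.1412 0.0537] [0.4715 0.1417 0.0538]
245 [0.4626 0.1408 0.0584] [0.4714 0.1412 0.0582]
250 [0.4627 0.1408 0.0635] [0.4712 0.1412 0.0635]
260 [0.463  0.1406 0.0726] [0.4709 0.1415 0.0734]
270 [0.4633 0.142  0.0832] [0.4706 0.1421 0.0826]
280 [0.4635 0.1421 0.0907] [0.4704 0.1423 0.0903]
245 220 [0.4045 0.1737 0.2499] [21 21 24]
250 222 [0.4048 0.1704 0.2481] [14 14 14]
260 222 [0.4055 0.1668 0.2512] [16 13 16]
270 215 [0.405  0.1668 0.2607] [16 17 16]
285 205 [0.4052 0.1679 0.275 ] [15 13 17]
245 410 [0.4901 0.1793 0.2497] [18 20 22]
260 410 [0.4906 0.1728 0.252 ] [21 21 24]
```

The depth shows the shut tips 13 mm behind the reported TCP (z 0.048 against 0.035), not 19 mm ahead. So the real grasp point lies about 32 mm back along tool z. I'll open, go 40 mm lower and grip again.

Emit:
arm_command(
  rows=[
    {"fingers": 1, "x": 0, "y": 0, "z": 0, "ax": 0, "ay": 0, "az": 0},
    {"fingers": 1, "x": 0, "y": 0, "z": 0, "ax": 0, "ay": 0, "az": 0},
    {"fingers": 1, "x": 0, "y": 0, "z": 0, "ax": 0, "ay": 0, "az": 0},
    {"fingers": 1, "x": 0, "y": 0, "z": 0, "ax": 0, "ay": 0, "az": 0},
    {"fingers": 1, "x": 0, "y": 0, "z": 0, "ax": 0, "ay": 0, "az": 0},
    {"fingers": 1, "x": 0, "y": 0, "z": 0, "ax": 0, "ay": 0, "az": 0},
  ],
)

```text
clock: 4.47
tcp_pos: [0.469, 0.1306, 0.0349]
orientation: [-2.16, -2.281, 0.0]
contact_force: [0.2, 0.3, -0.1]
grip_width: 0.0722
gripper_force: 0.0
```

Emit:
arm_command(
  rows=[
    {"fingers": 1, "x": 0, "y": 0, "z": 0.01, "ax": 0, "ay": 0, "az": 0},
    {"fingers": 1, "x": 0, "y": 0, "z": 0.01, "ax": 0, "ay": 0, "az": 0},
    {"fingers": 1, "x": 0, "y": 0, "z": 0.01, "ax": 0, "ay": 0, "az": 0},
    {"fingers": 1, "x": 0, "y": 0, "z": 0.006, "ax": 0, "ay": 0, "az": 0},
    {"fingers": 1, "x": 0, "y": 0, "z": 0.003, "ax": 0, "ay": 0, "az": 0},
    {"fingers": 1, "x": 0, "y": 0, "z": 0, "ax": 0, "ay": 0, "az": 0},
  ],
)

```text
clock: 4.97
tcp_pos: [0.4683, 0.1302, -0.0052]
orientation: [-2.16, -2.28, 0.003]
contact_force: [1.0, -0.5, 0.2]
grip_width: 0.0855
gripper_force: 0.0
```

Emit:
arm_command(
  rows=[
    {"fingers": -1, "x": 0, "y": 0, "z": 0, "ax": 0, "ay": 0, "az": 0},
    {"fingers": -1, "x": 0, "y": 0, "z": 0, "ax": 0, "ay": 0, "az": 0},
    {"fingers": -1, "x": 0, "y": 0, "z": 0, "ax": 0, "ay": 0, "az": 0},
    {"fingers": -1, "x": 0, "y": 0, "z": 0, "ax": 0, "ay": 0, "az": 0},
    {"fingers": -1, "x": 0, "y": 0, "z": 0, "ax": 0, "ay": 0, "az": 0},
    {"fingers": -1, "x": 0, "y": 0, "z": 0, "ax": 0, "ay": 0, "az": 0},
  ],
  grip_force=50,
)

```text
clock: 5.47
tcp_pos: [0.4694, 0.1307, -0.0031]
orientation: [2.16, 2.281, 0.002]
contact_force: [-1.7, -1.8, 9.2]
grip_width: 0.0608
gripper_force: 51.9
```

Emit:
arm_command(
  rows=[
    {"fingers": 1, "x": 0, "y": 0, "z": 0, "ax": 0, "ay": 0, "az": 0},
    {"fingers": 1, "x": 0, "y": 0, "z": 0, "ax": 0, "ay": 0, "az": 0},
    {"fingers": 1, "x": 0, "y": 0, "z": -0.003, "ax": 0, "ay": 0, "az": 0},
    {"fingers": 1, "x": 0, "y": 0, "z": -0.004, "ax": 0, "ay": 0, "az": 0},
    {"fingers": -1, "x": 0, "y": 0, "z": 0, "ax": 0, "ay": 0, "az": 0},
    {"fingers": -1, "x": 0, "y": 0, "z": 0, "ax": 0, "ay": 0, "az": 0},
    {"fingers": -1, "x": 0, "y": 0, "z": 0, "ax": 0, "ay": 0, "az": 0},
    {"fingers": -1, "x": 0, "y": 0, "z": 0, "ax": 0, "ay": 0, "az": 0},
    {"fingers": -1, "x": 0, "y": 0, "z": 0, "ax": 0, "ay": 0, "az": 0},
    {"fingers": -1, "x": 0, "y": 0, "z": 0, "ax": 0, "ay": 0, "az": 0},
  ],
  grip_force=50,
)

```text
clock: 6.3
tcp_pos: [0.4693, 0.1307, 0.0033]
orientation: [-2.16, -2.281, -0.001]
contact_force: [-0.7, 0.7, 6.0]
grip_width: 0.0526
gripper_force: 52.2
```

Run:
```python
from h import *
D=down(3.3)
plan((.6411,.1408,.055),down(-7.0),8,T0=(np.array([.4693,.1307,.055]),D))
```

```text
rows 8 mm [ 1.72 21.47  0.  ] deg [0.    0.    1.287] total [ 13.7 171.8   0. ] [ 0.   0.  10.3]
```

Emit:
arm_command(
  rows=[
    {"fingers": -1, "x": 0, "y": 0, "z": -0.006, "ax": 0, "ay": 0, "az": 0},
    {"fingers": -1, "x": 0, "y": 0, "z": -0.012, "ax": 0, "ay": 0, "az": 0},
    {"fingers": -1, "x": 0, "y": 0, "z": -0.017, "ax": 0, "ay": 0, "az": 0},
    {"fingers": -1, "x": 0, "y": 0, "z": -0.017, "ax": 0, "ay": 0, "az": 0},
  ],
  grip_force=70,
)

```text
clock: 6.63
tcp_pos: [0.4679, 0.1301, 0.0549]
orientation: [-2.159, -2.28, 0.004]
contact_force: [0.0, 0.3, -3.9]
grip_width: 0.0524
gripper_force: 76.4
```

Emit:
arm_command(
  rows=[
    {"fingers": -1, "x": 0.0017, "y": 0.0215, "z": 0, "ax": 0, "ay": 0, "az": 1.29},
    {"fingers": -1, "x": 0.0017, "y": 0.0215, "z": 0, "ax": 0, "ay": 0, "az": 1.29},
    {"fingers": -1, "x": 0.0017, "y": 0.0215, "z": 0, "ax": 0, "ay": 0, "az": 1.29},
    {"fingers": -1, "x": 0.0017, "y": 0.0215, "z": 0, "ax": 0, "ay": 0, "az": 1.29},
    {"fingers": -1, "x": 0.0017, "y": 0.0215, "z": 0, "ax": 0, "ay": 0, "az": 1.29},
    {"fingers": -1, "x": 0.0017, "y": 0.0215, "z": 0, "ax": 0, "ay": 0, "az": 1.29},
    {"fingers": -1, "x": 0.0017, "y": 0.0215, "z": 0, "ax": 0, "ay": 0, "az": 1.29},
    {"fingers": -1, "x": 0.0017, "y": 0.0215, "z": 0, "ax": 0, "ay": 0, "az": 1.29},
    {"fingers": -1, "x": 0, "y": 0, "z": 0, "ax": 0, "ay": 0, "az": 0},
    {"fingers": -1, "x": 0, "y": 0, "z": 0, "ax": 0, "ay": 0, "az": 0},
  ],
)

```text
clock: 7.47
tcp_pos: [0.641, 0.1395, 0.0541]
orientation: [-2.357, -2.077, 0.002]
contact_force: [-0.3, -0.4, -3.2]
grip_width: 0.0524
gripper_force: 76.5
```

Run:
```python
from h import *
o=r.get_obs();print(o["clock"],o["tcp_pos"],o["joints"].round(2));plan((.6411,.1408,.055),down(-7.0),1)
for n in("wrist","top"):
    f=r.grab_frame(n);np.savez("a_"+n+".npz",**f)
    if n=="wrist": w=f["frame"]
    else: a=cv2.resize(f["frame"][150:270,270:400],(390,360))
save({"frame":np.hstack([w[20:380,130:530],a])},"a.png")
```

```text
7.4667 [0.64097589 0.13950563 0.05409128] [-0.57  0.67  0.37  1.75 -0.32  0.79 -0.17]
rows 1 mm [ 1.3  -0.04 -0.91] deg [-0.063  0.064 -0.218] total [ 1.3 -0.  -0.9] [-0.06  0.06 -0.22]
```

View pics/a.png

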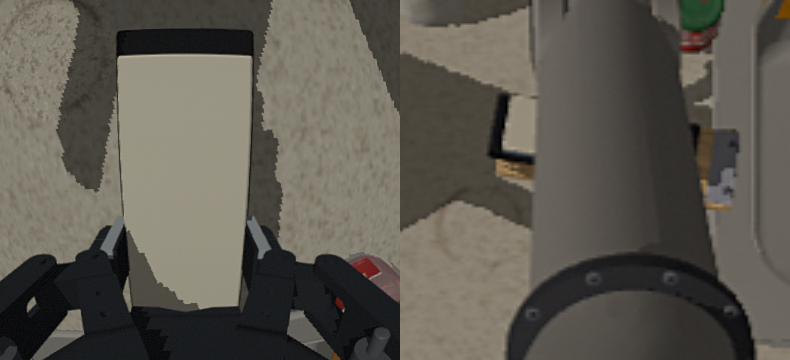

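The wrist picture shows the stone held straight between the fingers, hiding the holder below it. In the top picture the lip is free at (722,165) in the crop. I'll compare the stone with the holder line, both in the wrist camera's frame.

Run:
```python
from h import *
np.set_printoptions(precision=4,suppress=True)
f=dict(np.load("a_wrist.npz"));fr=f["frame"].astype(int);P=wcloud(f);zt=.0808
c=np.zeros((400,640),bool);c[40:260,230:400]=1
m=big(c&(fr.min(-1)>100)&(abs(P[...,2]-zt)<.008));print("top z",np.median(P[m][:,2]))
L=[];Rr=[]
for v in range(85,215,2):
    u=np.where(m[v])[0];L.append((u.min()-.5,v));Rr.append((u.max()+.5,v))
zt=np.median(P[m][:,2])
for n,e in(("L",L),("R",Rr)):
    q=onplane(f,e,zt)[:,:2].astype(np.float32);vx,vy,x,y=cv2.fitLine(q,cv2.DIST_HUBER,0,.01,.01).ravel();s=np.sign(vy)
    print(n,"dir heading-90",np.degrees(np.arctan2(vy*s,vx*s))-90,"pt",x,y, "X in holder frame", (np.array([x,y])-[.638,.116])@[np.cos(np.radians(-7)),np.sin(np.radians(-7))])
# plate far end
col=[320]; g=P[35:60,300:340]; b=big(c|False)
pl=(fr.max(-1)<60)&(P[...,2]>.05)&(P[...,2]<.07);pl[:40]&=True;pl[100:]=0
q=P[big(pl)];print("plate end",q[:,2].mean(), rect(q), cv2.boxPoints(rect(q)))
a=np.radians(-7);ey=np.array([-np.sin(a),np.cos(a)]);print("Yend of plate in holder", np.percentile((q[:,:2]-[.638,.116])@ey,[1,99]))
```

```text
top z 0.07984012505848609
L dir heading-90 -7.307823 pt 0.619542 0.19439948 X in holder frame -0.027874906878722083
R dir heading-90 -6.982422 pt 0.67165613 0.18620682 X in holder frame 0.024849205275260706
plate end 0.059714158972198374 ((650.5563354492188, 227.36952209472656), (19.27767562866211, 64.28858184814453), 82.46227264404297) [[617.4254 222.0306]
 [681.1584 213.5973]
 [683.6873 232.7084]
 [619.9542 241.1417]]
Yend of plate in holder [0.1092 0.1212]
```

Emit:
arm_command(
  rows=[
    {"fingers": -1, "x": 0, "y": -0.0004, "z": 0.012, "ax": 0, "ay": 0, "az": 0},
    {"fingers": -1, "x": 0, "y": 0, "z": 0.009, "ax": 0, "ay": 0, "az": 0},
    {"fingers": -1, "x": 0, "y": 0, "z": 0.004, "ax": 0, "ay": 0, "az": 0},
    {"fingers": -1, "x": 0, "y": 0, "z": 0.003, "ax": 0, "ay": 0, "az": 0},
    {"fingers": -1, "x": 0, "y": 0, "z": 0.002, "ax": 0, "ay": 0, "az": 0},
    {"fingers": -1, "x": 0, "y": 0, "z": 0.002, "ax": 0, "ay": 0, "az": 0},
    {"fingers": -1, "x": 0, "y": 0, "z": 0, "ax": 0, "ay": 0, "az": 0},
  ],
)

```text
clock: 8.15
tcp_pos: [0.64, 0.1401, 0.0221]
orientation: [-2.356, -2.078, 0.001]
contact_force: [-0.1, -0.0, -4.1]
grip_width: 0.0527
gripper_force: 76.5
```

Emit:
arm_command(
  rows=[
    {"fingers": -1, "x": 0, "y": 0, "z": 0.0015, "ax": 0, "ay": 0, "az": 0},
    {"fingers": -1, "x": 0, "y": 0, "z": 0.001, "ax": 0, "ay": 0, "az": 0},
    {"fingers": -1, "x": 0, "y": 0, "z": 0, "ax": 0, "ay": 0, "az": 0},
  ],
)

```text
clock: 8.4
tcp_pos: [0.6403, 0.14, 0.0198]
orientation: [-2.356, -2.078, 0.001]
contact_force: [-1.1, -0.5, -3.4]
grip_width: 0.0523
gripper_force: 76.4
```

Emit:
arm_command(
  rows=[
    {"fingers": -1, "x": 0, "y": 0, "z": 0.001, "ax": 0, "ay": 0, "az": 0},
    {"fingers": -1, "x": 0, "y": 0, "z": 0.001, "ax": 0, "ay": 0, "az": 0},
    {"fingers": -1, "x": 0, "y": 0, "z": 0, "ax": 0, "ay": 0, "az": 0},
  ],
)

```text
clock: 8.65
tcp_pos: [0.6406, 0.1401, 0.0195]
orientation: [-2.356, -2.077, -0.0]
contact_force: [-4.8, -0.0, 5.9]
grip_width: 0.0523
gripper_force: 77.6
```

Emit:
arm_command(
  rows=[
    {"fingers": -1, "x": -0.003, "y": 0, "z": -0.0008, "ax": 0, "ay": 0, "az": 0},
    {"fingers": -1, "x": -0.005, "y": 0, "z": 0, "ax": 0, "ay": 0, "az": 0},
    {"fingers": -1, "x": -0.005, "y": 0, "z": 0, "ax": 0, "ay": 0, "az": 0},
    {"fingers": -1, "x": -0.004, "y": 0, "z": 0, "ax": 0, "ay": 0, "az": 0},
    {"fingers": -1, "x": -0.003, "y": 0, "z": 0, "ax": 0, "ay": 0, "az": 0},
    {"fingers": -1, "x": 0, "y": 0, "z": 0, "ax": 0, "ay": 0, "az": 0},
  ],
)

```text
clock: 9.15
tcp_pos: [0.6385, 0.119, 0.0195]
orientation: [2.357, 2.076, 0.0]
contact_force: [0.1, -1.8, 2.8]
grip_width: 0.0525
gripper_force: 77.0
```

Emit:
arm_command(
  rows=[
    {"fingers": -1, "x": -0.002, "y": 0, "z": 0, "ax": 0, "ay": 0, "az": 0},
    {"fingers": -1, "x": -0.002, "y": 0, "z": 0, "ax": 0, "ay": 0, "az": 0},
    {"fingers": -1, "x": 0, "y": 0, "z": 0, "ax": 0, "ay": 0, "az": 0},
  ],
)

```text
clock: 9.4
tcp_pos: [0.6381, 0.1164, 0.0196]
orientation: [2.356, 2.078, 0.002]
contact_force: [0.8, 2.1, 2.7]
grip_width: 0.0523
gripper_force: 77.2
```

Emit:
arm_command(
  rows=[
    {"fingers": -1, "x": -0.002, "y": 0, "z": 0, "ax": 0, "ay": 0, "az": 0},
    {"fingers": -1, "x": -0.002, "y": 0, "z": 0, "ax": 0, "ay": 0, "az": 0},
    {"fingers": -1, "x": 0, "y": 0, "z": 0, "ax": 0, "ay": 0, "az": 0},
  ],
)

```text
clock: 9.65
tcp_pos: [0.6374, 0.1123, 0.0195]
orientation: [2.356, 2.078, 0.001]
contact_force: [-0.6, 2.1, 4.2]
grip_width: 0.0526
gripper_force: 77.4
```

Emit:
arm_command(
  rows=[
    {"fingers": -1, "x": -0.0015, "y": 0, "z": 0, "ax": 0, "ay": 0, "az": 0},
    {"fingers": -1, "x": -0.0015, "y": 0, "z": 0, "ax": 0, "ay": 0, "az": 0},
    {"fingers": -1, "x": 0, "y": 0, "z": 0, "ax": 0, "ay": 0, "az": 0},
  ],
)

```text
clock: 9.9
tcp_pos: [0.6373, 0.1107, 0.0195]
orientation: [-2.355, -2.078, -0.003]
contact_force: [1.0, 6.6, 4.3]
grip_width: 0.0524
gripper_force: 77.4
```

Emit:
arm_command(
  rows=[
    {"fingers": -1, "x": -0.0015, "y": 0, "z": 0, "ax": 0, "ay": 0, "az": 0},
    {"fingers": -1, "x": -0.0015, "y": 0, "z": 0, "ax": 0, "ay": 0, "az": 0},
    {"fingers": -1, "x": 0, "y": 0, "z": 0, "ax": 0, "ay": 0, "az": 0},
  ],
)

```text
clock: 10.15
tcp_pos: [0.6372, 0.1107, 0.0195]
orientation: [-2.353, -2.078, -0.007]
contact_force: [2.0, 11.9, 2.8]
grip_width: 0.0521
gripper_force: 77.3
```

Emit:
arm_command(
  rows=[
    {"fingers": -1, "x": -0.002, "y": 0, "z": 0, "ax": 0, "ay": 0, "az": 0},
    {"fingers": -1, "x": -0.001, "y": 0, "z": 0, "ax": 0, "ay": 0, "az": 0},
    {"fingers": -1, "x": 0, "y": 0, "z": 0, "ax": 0, "ay": 0, "az": 0},
  ],
)

```text
clock: 10.4
tcp_pos: [0.637, 0.1108, 0.0196]
orientation: [-2.349, -2.079, -0.011]
contact_force: [2.8, 18.0, 1.7]
grip_width: 0.0527
gripper_force: 77.1
```

Emit:
arm_command(
  rows=[
    {"fingers": -1, "x": 0.003, "y": 0, "z": 0, "ax": 0, "ay": 0, "az": 0},
    {"fingers": -1, "x": 0.0027, "y": 0, "z": 0, "ax": 0, "ay": 0, "az": 0},
    {"fingers": 1, "x": 0, "y": 0, "z": 0, "ax": 0, "ay": 0, "az": 0},
    {"fingers": 1, "x": 0, "y": 0, "z": 0, "ax": 0, "ay": 0, "az": 0},
    {"fingers": 1, "x": 0, "y": 0, "z": 0, "ax": 0, "ay": 0, "az": 0},
    {"fingers": 1, "x": 0, "y": 0, "z": -0.01, "ax": 0, "ay": 0, "az": 0},
    {"fingers": 1, "x": 0, "y": 0, "z": -0.02, "ax": 0, "ay": 0, "az": 0},
    {"fingers": 1, "x": 0, "y": 0, "z": -0.03, "ax": 0, "ay": 0, "az": 0},
    {"fingers": 1, "x": 0, "y": 0, "z": -0.04, "ax": 0, "ay": 0, "az": 0},
    {"fingers": 1, "x": 0, "y": 0, "z": -0.04, "ax": 0, "ay": 0, "az": 0},
  ],
)

```text
clock: 11.23
tcp_pos: [0.6358, 0.1078, 0.1604]
orientation: [-2.358, -2.076, 0.004]
contact_force: [0.8, 0.5, 1.6]
grip_width: 0.0855
gripper_force: 0.0
```

Emit:
arm_command(
  rows=[
    {"fingers": 1, "x": 0, "y": 0, "z": -0.04, "ax": 0, "ay": 0, "az": 0},
    {"fingers": 1, "x": 0, "y": 0, "z": -0.04, "ax": 0, "ay": 0, "az": 0},
    {"fingers": 1, "x": 0, "y": 0, "z": -0.03, "ax": 0, "ay": 0, "az": 0},
    {"fingers": 1, "x": 0, "y": 0, "z": 0, "ax": 0, "ay": 0, "az": 0},
    {"fingers": 1, "x": 0, "y": 0, "z": 0, "ax": 0, "ay": 0, "az": 0},
  ],
)

```text
clock: 11.65
tcp_pos: [0.6377, 0.1081, 0.272]
orientation: [2.356, 2.075, 0.006]
contact_force: [-0.6, -0.5, 0.0]
grip_width: 0.0853
gripper_force: 0.0
```

Run:
```python
from h import *
np.set_printoptions(precision=4,suppress=True)
o=r.get_obs();print(o["clock"],o["tcp_pos"],o["joints"].round(2))
w=r.grab_frame("wrist");np.savez("b.npz",**w);t=r.grab_frame("top");np.savez("bt.npz",**t);s=r.grab_frame("scene");np.savez("bs.npz",**s)
save({"frame":np.hstack([w["frame"],np.vstack([cv2.resize(t["frame"][150:230,310:390],(160,160)),np.zeros((240,160,3),np.uint8)])])},"b.png")
P=wcloud(w);q=P[...,2];fr=w["frame"].astype(int)
m=big((fr.min(-1)>140)&(abs(q-.046)<.006)&(np.hypot(P[...,0]-.637,P[...,1]-.111)<.12));print("stone",m.sum(),rect(P[m]),np.percentile(q[m],[5,50,95]))
T=cloud(t);m2=big((np.hypot(T[...,0]-.637,T[...,1]-.111)<.11)&(abs(T[...,2]-.046)<.006));print("stone top cam",m2.sum(),rect(T[m2]))
```

```text
11.65 [0.6377 0.1081 0.272 ] [-0.61  0.42  0.47  1.6  -0.2   1.17 -0.22]
stone 5502 ((634.8370361328125, 109.60873413085938), (168.52503967285156, 52.24729919433594), 82.69619750976562) [0.0441 0.0454 0.0467]
stone top cam 494 ((641.7036743164062, 153.20620727539062), (86.91512298583984, 54.76093292236328), 82.89762878417969)
```

View pics/b.png

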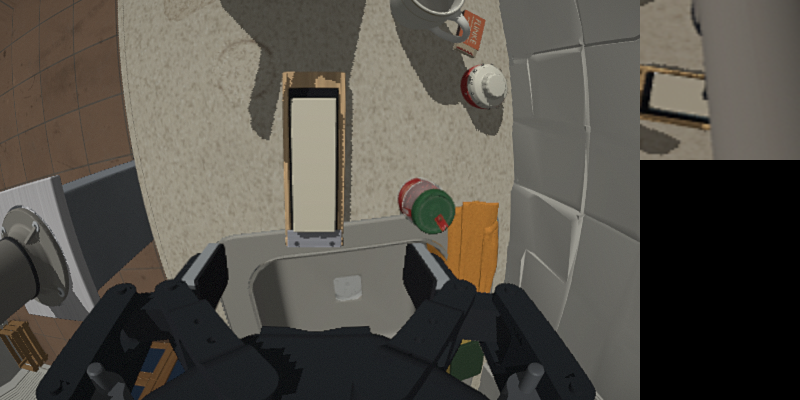

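The wrist picture shows the stone flat between the rails and against the lip end: lip at (315,240), stone end at (315,232), jar untouched at (428,208). The stone is done, so next is the knife.

```bash
cat >> h.py <<'E'
def knife(yaw,el=40):
    a,e=np.radians([yaw,el]);x=np.array([np.cos(e)*np.cos(a),np.cos(e)*np.sin(a),-np.sin(e)]);y=np.array([-np.sin(a),np.cos(a),0]);return np.c_[x,y,np.cross(x,y)]
def tool4knife(Kr): return np.c_[-Kr[:,0],Kr[:,1],-Kr[:,2]]
E
python3 - <<'E'
from h import *
Kr=knife(33.3);G=np.array([.513,.434,.192]);Tt=tool4knife(Kr)
o=r.get_obs()
p1=np.array([.60,.25,.32]);p2=np.array([.545,.42,.32]);h=G+.088*Kr[:,2];print(h)
plan(p1,down(58),10);plan(p2,down(123.3),10,T0=(p1,down(58)));plan(h,Tt,8,T0=(p2,down(123.3)))
E
```

```text
[0.5602777  0.46505565 0.25941191]
rows 10 mm [15.25  2.12 -5.23] deg [-1.600e-02 -3.000e-03 -6.522e+00] total [152.5  21.2 -52.3] [-1.600e-01 -3.000e-02 -6.522e+01]
rows 10 mm [ 6.62 17.66  0.  ] deg [ 0.    0.   -6.53] total [ 66.2 176.6   0. ] [  0.    0.  -65.3]
rows 8 mm [-6.89  3.66  5.93] deg [ 0.  5. -0.] total [-55.1  29.3  47.4] [ 0. 40. -0.]
```

Emit:
arm_command(
  rows=[
    {"fingers": 1, "x": 0.0152, "y": 0.0021, "z": -0.0052, "ax": 0, "ay": 0, "az": -6.5},
    {"fingers": 1, "x": 0.0152, "y": 0.0021, "z": -0.0052, "ax": 0, "ay": 0, "az": -6.5},
    {"fingers": 1, "x": 0.0152, "y": 0.0021, "z": -0.0052, "ax": 0, "ay": 0, "az": -6.5},
    {"fingers": 1, "x": 0.0152, "y": 0.0021, "z": -0.0052, "ax": 0, "ay": 0, "az": -6.5},
    {"fingers": 1, "x": 0.0152, "y": 0.0021, "z": -0.0052, "ax": 0, "ay": 0, "az": -6.5},
    {"fingers": 1, "x": 0.0152, "y": 0.0021, "z": -0.0052, "ax": 0, "ay": 0, "az": -6.5},
    {"fingers": 1, "x": 0.0152, "y": 0.0021, "z": -0.0052, "ax": 0, "ay": 0, "az": -6.5},
    {"fingers": 1, "x": 0.0152, "y": 0.0021, "z": -0.0052, "ax": 0, "ay": 0, "az": -6.5},
    {"fingers": 1, "x": 0.0152, "y": 0.0021, "z": -0.0052, "ax": 0, "ay": 0, "az": -6.5},
    {"fingers": 1, "x": 0.0152, "y": 0.0021, "z": -0.0052, "ax": 0, "ay": 0, "az": -6.5},
  ],
)

```text
clock: 12.63
tcp_pos: [0.6001, 0.2504, 0.3192]
orientation: [-0.862, -3.018, 0.004]
contact_force: [0.4, -0.3, -0.1]
grip_width: 0.0855
gripper_force: 0.0
```

Emit:
arm_command(
  rows=[
    {"fingers": 1, "x": 0.0066, "y": 0.0177, "z": 0, "ax": 0, "ay": 0, "az": -6.5},
    {"fingers": 1, "x": 0.0066, "y": 0.0177, "z": 0, "ax": 0, "ay": 0, "az": -6.5},
    {"fingers": 1, "x": 0.0066, "y": 0.0177, "z": 0, "ax": 0, "ay": 0, "az": -6.5},
    {"fingers": 1, "x": 0.0066, "y": 0.0177, "z": 0, "ax": 0, "ay": 0, "az": -6.5},
    {"fingers": 1, "x": 0.0066, "y": 0.0177, "z": 0, "ax": 0, "ay": 0, "az": -6.5},
    {"fingers": 1, "x": 0.0066, "y": 0.0177, "z": 0, "ax": 0, "ay": 0, "az": -6.5},
    {"fingers": 1, "x": 0.0066, "y": 0.0177, "z": 0, "ax": 0, "ay": 0, "az": -6.5},
    {"fingers": 1, "x": 0.0066, "y": 0.0177, "z": 0, "ax": 0, "ay": 0, "az": -6.5},
    {"fingers": 1, "x": 0.0066, "y": 0.0177, "z": 0, "ax": 0, "ay": 0, "az": -6.5},
    {"fingers": 1, "x": 0.0066, "y": 0.0177, "z": 0, "ax": 0, "ay": 0, "az": -6.5},
  ],
)

```text
clock: 13.47
tcp_pos: [0.5463, 0.421, 0.3187]
orientation: [0.895, -3.008, 0.002]
contact_force: [-0.6, 0.2, -0.4]
grip_width: 0.0853
gripper_force: 0.0
```

Emit:
arm_command(
  rows=[
    {"fingers": 1, "x": -0.0069, "y": 0.0037, "z": 0.0059, "ax": 0, "ay": 5, "az": 0},
    {"fingers": 1, "x": -0.0069, "y": 0.0037, "z": 0.0059, "ax": 0, "ay": 5, "az": 0},
    {"fingers": 1, "x": -0.0069, "y": 0.0037, "z": 0.0059, "ax": 0, "ay": 5, "az": 0},
    {"fingers": 1, "x": -0.0069, "y": 0.0037, "z": 0.0059, "ax": 0, "ay": 5, "az": 0},
    {"fingers": 1, "x": -0.0069, "y": 0.0037, "z": 0.0059, "ax": 0, "ay": 5, "az": 0},
    {"fingers": 1, "x": -0.0069, "y": 0.0037, "z": 0.0059, "ax": 0, "ay": 5, "az": 0},
    {"fingers": 1, "x": 0, "y": 0, "z": 0, "ax": 0, "ay": 0, "az": 0},
  ],
)

```text
clock: 14.05
tcp_pos: [0.5575, 0.4534, 0.2614]
orientation: [0.741, -2.525, 0.201]
contact_force: [0.8, -0.2, -3.3]
grip_width: 0.0855
gripper_force: 0.0
```

Run:
```python
from h import *
np.set_printoptions(precision=4,suppress=True)
o=r.get_obs();print(o["clock"],o["tcp_pos"],o["joints"].round(2),o["contact_force"])
Kr=knife(33.3);G=np.array([.513,.434,.192]);plan(G+.088*Kr[:,2],tool4knife(Kr),1)
w=r.grab_frame("wrist");np.savez("k1.npz",**w);save(w,"k1.png")
```

```text
14.05 [0.5575 0.4534 0.2614] [-0.78  0.88  0.11  0.87 -0.15  1.91  1.45] [ 0.8484 -0.1896 -3.3031]
rows 1 mm [-8.48  8.3  -2.67] deg [ 0.243  9.939 -0.539] total [-8.5  8.3 -2.7] [ 0.24  9.94 -0.54]
```

View pics/k1.png

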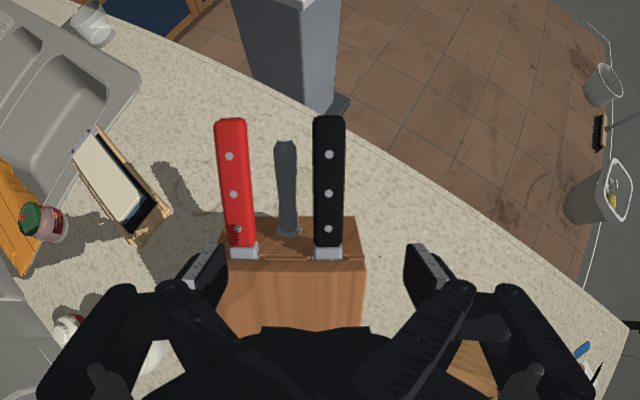

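The wrist picture shows the black handle from (329,117) to (328,246) with its bolster at (328,253), the red one at (235,118–245), and the rod between them at (286,190).

```bash
cat > m4.py <<'E'
from h import *
np.set_printoptions(precision=4,suppress=True)
f=dict(np.load("k1.npz"));fr=f["frame"].astype(int);hsv=cv2.cvtColor(f["frame"],cv2.COLOR_RGB2HSV);P=wcloud(f);z=P[...,2]
def roi(a):
    m=np.zeros((400,640),bool);m[a[2]:a[3],a[0]:a[1]]=1;return m
def handle(n,m):
    m=big(m);q=P[cv2.erode(m.astype(np.uint8),np.ones((3,3)))>0];c=np.median(q,0)
    U,S,V=np.linalg.svd(q-q.mean(0),full_matrices=0);d=V[0]*np.sign(-V[0][2]);nn=V[2]*np.sign(V[2][2]);c=q.mean(0)
    t=(P[m]-c)@d;w=(P[m]-c)@V[1]
    te=np.percentile(t,[.5,99.5]);print(n,m.sum(),"yaw",np.degrees(np.arctan2(d[1],d[0])),"el",np.degrees(np.arcsin(-d[2])),"norm",nn,"len",np.diff(te),"wid",np.diff(np.percentile(w,[1,99])))
    mid=c+d*te.mean()+V[1]*np.percentile(w,[1,99]).mean()-.009*nn;print("  centre",mid,"butt surf",c+d*te[0],"front",c+d*te[1]);return mid,d
b,db=handle("blk",roi((308,350,110,250))&(fr.max(-1)<75)&(z>.12)&(z<.3))
rd,dr=handle("red",roi((208,262,110,250))&(hsv[...,1]>150)&((hsv[...,0]<8)|(hsv[...,0]>172))&(z>.12)&(z<.3))
d=b-rd;print("sep",np.linalg.norm(d),d,"yaw",np.degrees(np.arctan2(-d[0],d[1])))
m=big(roi((215,370,255,330))&(abs(z-.176)<.008)&(hsv[...,1]>80)&(hsv[...,0]<25));print("block top",rect(P[m]),np.median(P[m][:,2]))
# front top edge line
e=[]
for u in range(235,360,3):
    v=np.where(m[:,u])[0]
    if len(v): e.append((u,v.min()))
q=onplane(f,e,.176)[:,:2].astype(np.float32);vx,vy,x,y=cv2.fitLine(q,cv2.DIST_HUBER,0,.01,.01).ravel();print("edge yaw",np.degrees(np.arctan2(vy,vx)),x,y)
E
python3 m4.py
```

```text
blk 3881 yaw 32.88198568360783 el 38.27140017194995 norm [0.5211 0.3349 0.7851] len [0.1041] wid [0.0227]
  centre [0.506 0.432 0.198] butt surf [0.4765 0.4127 0.2373] front [0.5451 0.4571 0.1728]
red 3726 yaw 32.92746799307087 el 38.41231286988995 norm [0.4431 0.4482 0.7763] len [0.1033] wid [0.0228]
  centre [0.5449 0.3721 0.1979] butt surf [0.5144 0.3548 0.2368] front [0.5823 0.3988 0.1727]
sep 0.07138627772155469 [-0.0388  0.0599  0.0001] yaw 32.95872703132498
block top ((577.6748657226562, 447.53204345703125), (15.73257827758789, 115.72840118408203), 32.83085632324219) 0.1714698082529511
edge yaw -56.606926 0.57241803 0.44338474
```

Run:
```python
from h import *
Kr=knife(33,30);Kt=knife(33);Tt=tool4knife(Kr);G=np.array([.509,.436,.1925])+.004*Kt[:,2];tz=Tt[:,2]
h=G+tz*(.033-.09);print(h,G+tz*.033)
plan(h,Tt,3);plan(G+tz*.033,Tt,6,T0=(h,Tt))
```

```text
[0.53505846 0.45292256 0.24492763] [0.49731828 0.4284138  0.16698534]
rows 3 mm [1.91 4.08 8.76] deg [-0.009  0.007 -0.108] total [ 5.7 12.2 26.3] [-0.03  0.02 -0.32]
rows 6 mm [-0. -0. 15.] deg [0. 0. 0.] total [-0. -0. 90.] [0. 0. 0.]
```

Emit:
arm_command(
  rows=[
    {"fingers": 0.18, "x": 0.0019, "y": 0.0041, "z": 0.0088, "ax": 0, "ay": 0, "az": -0.1},
    {"fingers": 0.18, "x": 0.0019, "y": 0.0041, "z": 0.0088, "ax": 0, "ay": 0, "az": -0.1},
    {"fingers": 0.18, "x": 0.0019, "y": 0.0041, "z": 0.0088, "ax": 0, "ay": 0, "az": -0.1},
    {"fingers": 0.18, "x": 0, "y": 0, "z": 0, "ax": 0, "ay": 0, "az": 0},
    {"fingers": 0.18, "x": 0, "y": 0, "z": 0.015, "ax": 0, "ay": 0, "az": 0},
    {"fingers": 0.18, "x": 0, "y": 0, "z": 0.015, "ax": 0, "ay": 0, "az": 0},
    {"fingers": 0.18, "x": 0, "y": 0, "z": 0, "ax": 0, "ay": 0, "az": 0},
    {"fingers": 0.18, "x": 0, "y": 0, "z": 0, "ax": 0, "ay": 0, "az": 0},
  ],
)

```text
clock: 14.77
tcp_pos: [0.523, 0.4455, 0.2271]
orientation: [0.752, -2.532, 0.192]
contact_force: [-0.6, 0.1, 0.0]
grip_width: 0.0504
gripper_force: 0.0
```

Run:
```python
from h import *
np.set_printoptions(precision=4,suppress=True)
Kr=knife(33,30);Kt=knife(33);Tt=tool4knife(Kr);G=np.array([.509,.436,.1925])+.004*Kt[:,2];tz=Tt[:,2]
o=r.get_obs();print(o["joints"].round(2),o["contact_force"],o["grip_width"])
plan(G+tz*.033,Tt,5)
f=r.grab_frame("wrist");np.savez("k2.npz",**f)
P=wcloud(f);T=R.from_rotvec(o["orientation"]).as_matrix();Q=(P-o["tcp_pos"])@T   # points in the tool frame
fr=f["frame"].astype(int);m=(fr.max(-1)<75)&(np.abs((P-G)@Kt[:,0])<.05)&(np.abs((P-G)@Kt[:,1])<.02)&(np.abs((P-G)@Kt[:,2]-.005)<.015)
q=Q[big(m)];print("handle in tool frame y",np.percentile(q[:,1],[2,98]),"z",np.percentile(q[:,2],[2,50]))
# finger tips: dark/grey points near the tool axis, z from -0.06 to 0
t=Q[(np.abs(Q[...,0])<.02)&(np.abs(Q[...,1])>.02)&(np.abs(Q[...,1])<.045)&(Q[...,2]<-.005)&(Q[...,2]>-.1)]
for s in(-1,1):
    a=t[t[:,1]*s>0];b=a[a[:,2]>a[:,2].max()-.012] if len(a) else a;print("finger",s,len(a),b.min(0),b.max(0))
```

```text
[-0.8   0.82  0.09  1.06 -0.14  1.78  1.44] [-0.5504  0.0949  0.0099] 0.05043554359007236
rows 5 mm [-0.59 -0.1  13.49] deg [0.036 0.117 0.026] total [-2.9 -0.5 67.5] [0.18 0.59 0.13]
handle in tool frame y [-0.0131  0.0091] z [0.0201 0.0265]
finger -1 5462 [-0.0102 -0.0384 -0.019 ] [ 0.0126 -0.0244 -0.007 ]
finger 1 5441 [-0.0097  0.025  -0.0196] [ 0.0126  0.0389 -0.0076]
```

Emit:
arm_command(
  rows=[
    {"fingers": 0.18, "x": -0.0015, "y": -0.001, "z": 0.014, "ax": 0, "ay": 0, "az": 0},
    {"fingers": 0.18, "x": -0.0015, "y": -0.001, "z": 0.014, "ax": 0, "ay": 0, "az": 0},
    {"fingers": 0.18, "x": 0, "y": 0, "z": 0.014, "ax": 0, "ay": 0, "az": 0},
    {"fingers": 0.18, "x": 0, "y": 0, "z": 0.013, "ax": 0, "ay": 0, "az": 0},
    {"fingers": 0.18, "x": 0, "y": 0, "z": 0.01, "ax": 0, "ay": 0, "az": 0},
    {"fingers": 0.18, "x": 0, "y": 0, "z": 0, "ax": 0, "ay": 0, "az": 0},
    {"fingers": 0.18, "x": 0, "y": 0, "z": 0, "ax": 0, "ay": 0, "az": 0},
  ],
)

```text
clock: 15.4
tcp_pos: [0.5, 0.4287, 0.1686]
orientation: [0.753, -2.533, 0.192]
contact_force: [0.1, 0.3, 0.7]
grip_width: 0.0505
gripper_force: 0.0
```

Emit:
arm_command(
  rows=[
    {"fingers": -1, "x": 0, "y": 0, "z": 0, "ax": 0, "ay": 0, "az": 0},
    {"fingers": -1, "x": 0, "y": 0, "z": 0, "ax": 0, "ay": 0, "az": 0},
    {"fingers": -1, "x": 0, "y": 0, "z": 0, "ax": 0, "ay": 0, "az": 0},
    {"fingers": -1, "x": 0, "y": 0, "z": 0, "ax": 0, "ay": 0, "az": 0},
    {"fingers": -1, "x": 0, "y": 0, "z": 0, "ax": 0, "ay": 0, "az": 0},
  ],
  grip_force=60,
)

```text
clock: 15.82
tcp_pos: [0.5005, 0.4289, 0.169]
orientation: [0.753, -2.535, 0.191]
contact_force: [2.7, 0.6, 5.1]
grip_width: 0.0232
gripper_force: 59.4
```

Run:
```python
from h import *
np.set_printoptions(precision=4,suppress=True)
o=r.get_obs();print(o["joints"].round(2),o["contact_force"],o["grip_width"]);T=R.from_rotvec(o["orientation"]).as_matrix()
print("draw dir -knife x in tool axes",T.T@-knife(33)[:,0])
```

```text
[-0.8   0.81  0.08  1.21 -0.14  1.63  1.45] [2.6758 0.5766 5.058 ] 0.023235930034360797
draw dir -knife x in tool axes [ 0.9824  0.0026 -0.1867]
```

Emit:
arm_command(
  rows=[
    {"fingers": -1, "x": 0.0039, "y": 0, "z": -0.0007, "ax": 0, "ay": 0, "az": 0},
    {"fingers": -1, "x": 0.0059, "y": 0, "z": -0.0011, "ax": 0, "ay": 0, "az": 0},
    {"fingers": -1, "x": 0.0059, "y": 0, "z": -0.0011, "ax": 0, "ay": 0, "az": 0},
    {"fingers": -1, "x": 0.0059, "y": 0, "z": -0.0011, "ax": 0, "ay": 0, "az": 0},
  ],
  grip_force=90,
)

```text
clock: 16.15
tcp_pos: [0.4863, 0.4198, 0.1821]
orientation: [0.753, -2.536, 0.191]
contact_force: [2.8, 1.9, 0.2]
grip_width: 0.0226
gripper_force: 87.9
```

Emit:
arm_command(
  rows=[
    {"fingers": -1, "x": 0.0098, "y": 0, "z": -0.0019, "ax": 0, "ay": 0, "az": 0},
    {"fingers": -1, "x": 0.0098, "y": 0, "z": -0.0019, "ax": 0, "ay": 0, "az": 0},
    {"fingers": -1, "x": 0.0098, "y": 0, "z": -0.0019, "ax": 0, "ay": 0, "az": 0},
    {"fingers": -1, "x": 0.0098, "y": 0, "z": -0.0019, "ax": 0, "ay": 0, "az": 0},
    {"fingers": -1, "x": 0.0098, "y": 0, "z": -0.0019, "ax": 0, "ay": 0, "az": 0},
    {"fingers": -1, "x": 0, "y": 0, "z": 0, "ax": 0, "ay": 0, "az": 0},
  ],
)

```text
clock: 16.65
tcp_pos: [0.4524, 0.3979, 0.2163]
orientation: [0.753, -2.533, 0.192]
contact_force: [-0.1, 0.4, -0.9]
grip_width: 0.0228
gripper_force: 88.0
```

Emit:
arm_command(
  rows=[
    {"fingers": -1, "x": 0.0098, "y": 0, "z": -0.0019, "ax": 0, "ay": 0, "az": 0},
    {"fingers": -1, "x": 0.0098, "y": 0, "z": -0.0019, "ax": 0, "ay": 0, "az": 0},
    {"fingers": -1, "x": 0.0098, "y": 0, "z": -0.0019, "ax": 0, "ay": 0, "az": 0},
    {"fingers": -1, "x": 0.0098, "y": 0, "z": -0.0019, "ax": 0, "ay": 0, "az": 0},
    {"fingers": -1, "x": 0.0098, "y": 0, "z": -0.0019, "ax": 0, "ay": 0, "az": 0},
    {"fingers": -1, "x": 0.0098, "y": 0, "z": -0.0019, "ax": 0, "ay": 0, "az": 0},
    {"fingers": -1, "x": 0.0098, "y": 0, "z": -0.0019, "ax": 0, "ay": 0, "az": 0},
    {"fingers": -1, "x": 0.0098, "y": 0, "z": -0.0019, "ax": 0, "ay": 0, "az": 0},
    {"fingers": -1, "x": 0, "y": 0, "z": 0, "ax": 0, "ay": 0, "az": 0},
    {"fingers": -1, "x": 0, "y": 0, "z": 0, "ax": 0, "ay": 0, "az": 0},
  ],
)

```text
clock: 17.48
tcp_pos: [0.4027, 0.3652, 0.2667]
orientation: [0.753, -2.534, 0.191]
contact_force: [0.0, 0.4, -1.2]
grip_width: 0.0226
gripper_force: 88.0
```

```bash
cat > m5.py <<'E'
from h import *
import sys
np.set_printoptions(precision=4,suppress=True)
o=r.get_obs();print(o["clock"],o["tcp_pos"],o["joints"].round(2),o["contact_force"],o["grip_width"])
T=R.from_rotvec(o["orientation"]).as_matrix();print("tool",T.round(3).tolist())
w=r.grab_frame("wrist");s=r.grab_frame("scene");t=r.grab_frame("top");n=sys.argv[1]
for k,f in(("w",w),("s",s),("t",t)): np.savez(n+k+".npz",**f)
# blade: bright or dark thin thing ahead of the gripper on tool -x
for k,P in(("w",wcloud(w)),("s",cloud(s)),("t",cloud(t))):
    Q=(P-o["tcp_pos"])@T+[0,0,.032]
    for nm,lo,hi in(("blade",-.2,-.07),("handle",.015,.08)):
        m=(Q[...,0]>lo)&(Q[...,0]<hi)&(np.abs(Q[...,1])<.03)&(np.abs(Q[...,2])<.06)
        if k=="w" and nm=="blade": m&=Q[...,2]<.06
        if m.sum()<15: print(k,nm,m.sum());continue
        q=Q[big(m)];c=q.mean(0);U,S,V=np.linalg.svd(q-c,full_matrices=0)
        x=V[0]*(-np.sign(V[0][0]));print(k,nm,len(q),"c",c,"x-axis in tool",x,"ext",np.percentile((q-c)@x,[1,99]),"n",V[2],"sd",S/len(q)**.5)
E
python3 m5.py d
```

```text
17.4833 [0.4027 0.3652 0.2667] [-0.84  0.53  0.07  1.48 -0.13  1.64  1.41] [ 0.0272  0.3812 -1.1911] 0.02259034857915124
tool [[-0.73, -0.545, -0.412], [-0.477, 0.838, -0.264], [0.489, 0.004, -0.872]]
w blade 0
w handle 7450 c [ 0.0397  0.0005 -0.0097] x-axis in tool [-0.9949 -0.0065  0.1002] ext [-0.0195  0.0243] n [-0.1003  0.0056 -0.9949] sd [0.013  0.0065 0.002 ]
s blade 40 c [-0.122  -0.0013  0.0248] x-axis in tool [-0.986   0.0246  0.1649] ext [-0.0483  0.0557] n [-0.1658 -0.0424 -0.9852] sd [0.0285 0.0078 0.0004]
s handle 120 c [ 0.0447 -0.0059 -0.0032] x-axis in tool [-0.9555 -0.2557  0.1474] ext [-0.0186  0.0292] n [ 0.1229 -0.7986 -0.5892] sd [0.0146 0.0058 0.0047]
t blade 50 c [-0.1545 -0.0047  0.0272] x-axis in tool [-0.966   0.2135  0.1457] ext [-0.0317  0.0293] n [0.1589 0.0459 0.9862] sd [0.0169 0.0025 0.0009]
t handle 2
```

```bash
cat > fin.py <<'E'
from h import *
np.set_printoptions(precision=4,suppress=True)
PITCH=9.5;B=np.array([-.120,-.001,.026])
def ktool(p=PITCH):
    a=np.radians(p);s,c=np.sin(a),np.cos(a);x=np.array([-c,0,s]);y=np.array([0,1.,0]);return np.c_[x,y,np.cross(x,y)]
def kn(yaw,roll):
    K=knife(yaw,0);return K@R.from_euler("x",roll,degrees=True).as_matrix()
def tool(yaw,roll): return kn(yaw,roll)@ktool().T
def tcp(Bw,T): return np.array(Bw)-T@(B-[0,0,.032])
S=np.array([.637,.1105])
E
python3 - <<'E'
from fin import *
T1=tool(33,0);g1=np.array([.40,.36,.36]);p1=g1+.032*T1[:,2]
T2=tool(-7,0);p2=tcp([*S,.20],T2)
T3=tool(-7,15);p3=tcp([*S,.106],T3);print(p1,p2,p3)
plan(p1,T1,8);plan(p2,T2,10,T0=(p1,T1));plan(p3,T3,6,T0=(p2,T2))
E
```

```text
[0.4044 0.3629 0.3284] [0.5206 0.1258 0.1743] [0.5214 0.1324 0.0814]
rows 8 mm [ 1.71 -0.33 -7.81] deg [ 0.026 -4.862  0.007] total [ 13.7  -2.6 -62.5] [  0.21 -38.89   0.06]
rows 10 mm [ -2.58 -26.44  16.06] deg [ 0.66  -0.     3.945] total [ -25.8 -264.4  160.6] [ 6.6  -0.   39.45]
rows 6 mm [ 2.57 -0.59 15.34] deg [-2.466 -0.     0.413] total [15.4 -3.5 92. ] [-14.79  -0.     2.48]
```

Emit:
arm_command(
  rows=[
    {"fingers": -1, "x": 0.0017, "y": -0.0003, "z": -0.0078, "ax": 0, "ay": -4.86, "az": 0},
    {"fingers": -1, "x": 0.0017, "y": -0.0003, "z": -0.0078, "ax": 0, "ay": -4.86, "az": 0},
    {"fingers": -1, "x": 0.0017, "y": -0.0003, "z": -0.0078, "ax": 0, "ay": -4.86, "az": 0},
    {"fingers": -1, "x": 0.0017, "y": -0.0003, "z": -0.0078, "ax": 0, "ay": -4.86, "az": 0},
    {"fingers": -1, "x": 0.0017, "y": -0.0003, "z": -0.0078, "ax": 0, "ay": -4.86, "az": 0},
    {"fingers": -1, "x": 0.0017, "y": -0.0003, "z": -0.0078, "ax": 0, "ay": -4.86, "az": 0},
    {"fingers": -1, "x": 0.0017, "y": -0.0003, "z": -0.0078, "ax": 0, "ay": -4.86, "az": 0},
    {"fingers": -1, "x": 0.0017, "y": -0.0003, "z": -0.0078, "ax": 0, "ay": -4.86, "az": 0},
    {"fingers": -1, "x": 0, "y": 0, "z": 0, "ax": 0, "ay": 0, "az": 0},
  ],
)

```text
clock: 18.38
tcp_pos: [0.4026, 0.362, 0.3301]
orientation: [-0.847, 2.856, 0.079]
contact_force: [-0.4, -0.1, -1.3]
grip_width: 0.0228
gripper_force: 88.1
```

Emit:
arm_command(
  rows=[
    {"fingers": -1, "x": -0.0026, "y": -0.0264, "z": 0.004, "ax": 0.66, "ay": 0, "az": 3.94},
    {"fingers": -1, "x": -0.0026, "y": -0.0264, "z": 0.004, "ax": 0.66, "ay": 0, "az": 3.94},
    {"fingers": -1, "x": -0.0026, "y": -0.0264, "z": 0.004, "ax": 0.66, "ay": 0, "az": 3.94},
    {"fingers": -1, "x": -0.0026, "y": -0.0264, "z": 0.004, "ax": 0.66, "ay": 0, "az": 3.94},
    {"fingers": -1, "x": -0.0026, "y": -0.0264, "z": 0.004, "ax": 0.66, "ay": 0, "az": 3.94},
    {"fingers": -1, "x": -0.0026, "y": -0.0264, "z": 0.028, "ax": 0.66, "ay": 0, "az": 3.94},
    {"fingers": -1, "x": -0.0026, "y": -0.0264, "z": 0.028, "ax": 0.66, "ay": 0, "az": 3.94},
    {"fingers": -1, "x": -0.0026, "y": -0.0264, "z": 0.028, "ax": 0.66, "ay": 0, "az": 3.94},
    {"fingers": -1, "x": -0.0026, "y": -0.0264, "z": 0.02, "ax": 0.66, "ay": 0, "az": 3.94},
    {"fingers": -1, "x": -0.0026, "y": -0.0264, "z": 0.01, "ax": 0.66, "ay": 0, "az": 3.94},
  ],
)

```text
clock: 19.22
tcp_pos: [0.5164, 0.1194, 0.1967]
orientation: [0.193, 2.976, -0.016]
contact_force: [-0.4, -0.1, -1.0]
grip_width: 0.0227
gripper_force: 88.2
```

Emit:
arm_command(
  rows=[
    {"fingers": -1, "x": 0, "y": 0, "z": 0, "ax": 0, "ay": 0, "az": 0},
    {"fingers": -1, "x": 0, "y": 0, "z": 0, "ax": 0, "ay": 0, "az": 0},
    {"fingers": -1, "x": 0, "y": 0, "z": 0, "ax": 0, "ay": 0, "az": 0},
  ],
)

```text
clock: 19.47
tcp_pos: [0.5176, 0.1229, 0.2]
orientation: [0.183, 2.972, -0.01]
contact_force: [0.2, 0.1, -1.1]
grip_width: 0.0229
gripper_force: 88.3
```

```bash
python3 m5.py e
python3 - <<'E'
from fin import *
T3=tool(-7,15);plan(tcp([*S,.106],T3),T3,6)
E
```

```text
19.4667 [0.5176 0.1229 0.2   ] [-0.67  0.19  0.3   2.05  0.03  0.76  1.06] [ 0.1929  0.0587 -1.0995] 0.022885431276260863
tool [[-0.979, 0.123, 0.162], [0.121, 0.992, -0.017], [-0.163, 0.003, -0.987]]
w blade 0
w handle 7529 c [ 0.04   -0.0006 -0.0106] x-axis in tool [-0.9942 -0.0089  0.1075] ext [-0.0198  0.0247] n [-0.1075  0.0065 -0.9942] sd [0.0132 0.0065 0.002 ]
s blade 264 c [-0.1184 -0.0003  0.0223] x-axis in tool [-0.9869  0.0062  0.1614] ext [-0.0475  0.0581] n [-0.1615 -0.0201 -0.9867] sd [0.0294 0.0073 0.0013]
s handle 188 c [ 0.0366 -0.0058 -0.0109] x-axis in tool [-0.9072 -0.2045 -0.3677] ext [-0.0238  0.0372] n [ 0.1166 -0.9619  0.2474] sd [0.0144 0.0108 0.0071]
t blade 410 c [-0.1193  0.0034  0.0217] x-axis in tool [-0.9871  0.0087  0.1599] ext [-0.0488  0.0596] n [0.1601 0.0527 0.9857] sd [0.03   0.007  0.0015]
t handle 0
rows 6 mm [ 2.79 -0.84 19.74] deg [-2.426 -0.016  0.427] total [ 16.7  -5.  118.4] [-14.56  -0.1    2.56]
```

```bash
sed -i 's/^PITCH.*/PITCH=9.25;B=np.array([-.118,0,.0235])/' fin.py
python3 - <<'E'
from fin import *
T3=tool(-7,15);plan(tcp([*S,.106],T3),T3,6)
E
```

```text
rows 6 mm [ 2.43 -0.96 20.1 ] deg [-2.427  0.025  0.422] total [ 14.6  -5.8 120.6] [-14.56   0.15   2.53]
```

Emit:
arm_command(
  rows=[
    {"fingers": -1, "x": 0.0024, "y": -0.001, "z": 0.02, "ax": -2.43, "ay": 0.02, "az": 0.42},
    {"fingers": -1, "x": 0.0024, "y": -0.001, "z": 0.02, "ax": -2.43, "ay": 0.02, "az": 0.42},
    {"fingers": -1, "x": 0.0024, "y": -0.001, "z": 0.02, "ax": -2.43, "ay": 0.02, "az": 0.42},
    {"fingers": -1, "x": 0.0024, "y": -0.001, "z": 0.02, "ax": -2.43, "ay": 0.02, "az": 0.42},
    {"fingers": -1, "x": 0.0024, "y": -0.001, "z": 0.02, "ax": -2.43, "ay": 0.02, "az": 0.42},
    {"fingers": -1, "x": 0.0024, "y": -0.001, "z": 0.02, "ax": -2.43, "ay": 0.02, "az": 0.42},
    {"fingers": -1, "x": 0, "y": 0, "z": 0, "ax": 0, "ay": 0, "az": 0},
    {"fingers": -1, "x": 0, "y": 0, "z": 0, "ax": 0, "ay": 0, "az": 0},
    {"fingers": -1, "x": 0, "y": 0, "z": 0, "ax": 0, "ay": 0, "az": 0},
  ],
)

```text
clock: 20.37
tcp_pos: [0.5241, 0.1309, 0.0808]
orientation: [0.211, 2.934, 0.371]
contact_force: [0.6, 0.2, -0.2]
grip_width: 0.0228
gripper_force: 88.4
```

```bash
python3 m5.py f
python3 - <<'E'
from fin import *
T3=tool(-7,15);plan(tcp([*S,.106],T3),T3,1)
o=r.get_obs();T=R.from_rotvec(o["orientation"]).as_matrix();print("knife axes",(T@ktool()).T)
for k in"st":
    f=dict(np.load("f"+k+".npz"));P=cloud(f);Q=(P-o["tcp_pos"])@T+[0,0,.032]
    m=big((Q[...,0]>-.21)&(Q[...,0]<-.07)&(abs(Q[...,1])<.03)&(abs(Q[...,2]-.022)<.03));q=P[m];c=q.mean(0);V=np.linalg.svd(q-c,full_matrices=0)[2];x=V[0]*np.sign(V[0][0]);n=V[2]*np.sign(V[2][2])
    print(k,"blade world c",c,"yaw",np.degrees(np.arctan2(x[1],x[0])),"slope",np.degrees(np.arcsin(x[2])),"n",n,"roll",np.degrees(np.arctan2(-n[1],n[2])),"ext",np.percentile((q-c)@x,[0,100]))
    a=np.radians(-7);X=(P[...,:2]-S)@[np.cos(a),np.sin(a)];Y=(P[...,:2]-S)@[-np.sin(a),np.cos(a)]
    s=(abs(P[...,2]-.046)<.005)&(abs(X)<.034)&(abs(Y)<.1);print("  stone top X",np.percentile(X[s],[1,99]),"Y",np.percentile(Y[s],[1,99]),"z",np.median(P[s][:,2]))
t=np.load("ft.npz")["frame"];s=np.load("fs.npz")["frame"];save({"frame":np.hstack([cv2.resize(t[140:260,270:400],(390,360)),cv2.resize(s[140:280,240:390],(386,360))])},"f.png")
E
```

```text
20.3667 [0.5241 0.1309 0.0808] [-0.27  0.37  0.03  2.18 -0.52  0.38  1.65] [ 0.5864  0.1783 -0.2494] 0.022753456778099514
tool [[-0.974, 0.117, 0.192], [0.161, 0.959, 0.233], [-0.156, 0.258, -0.953]]
w blade 0
w handle 7528 c [ 0.04   -0.0007 -0.0109] x-axis in tool [-0.9945 -0.005   0.105 ] ext [-0.0197  0.0247] n [-0.1051  0.0055 -0.9945] sd [0.0132 0.0066 0.002 ]
s blade 265 c [-0.1174 -0.0008  0.022 ] x-axis in tool [-0.9868  0.0079  0.1615] ext [-0.047   0.0575] n [0.1615 0.0048 0.9869] sd [0.029  0.0072 0.0018]
s handle 142 c [ 0.0383 -0.004  -0.0116] x-axis in tool [-0.9483 -0.2399 -0.2077] ext [-0.0239  0.0325] n [-0.1146  0.8693 -0.4808] sd [0.0134 0.0091 0.0069]
t blade 317 c [-0.1187  0.0031  0.0224] x-axis in tool [-0.9879  0.0089  0.155 ] ext [-0.0484  0.06  ] n [-0.1553 -0.0542 -0.9864] sd [0.0299 0.0073 0.0017]
t handle 111 c [ 0.0407  0.0069 -0.0101] x-axis in tool [-0.928   0.3559  0.1099] ext [-0.0175  0.0237] n [-0.074  -0.4653  0.8821] sd [0.0109 0.0062 0.0056]
rows 1 mm [ 0.75 -0.56  1.39] deg [0.005 0.114 0.112] total [ 0.8 -0.6  1.4] [0.   0.11 0.11]
knife axes [[ 0.9927 -0.1205  0.0024]
 [ 0.1158  0.959   0.2586]
 [-0.0335 -0.2564  0.966 ]]
s blade world c [0.6365 0.1089 0.1085] yaw -6.553749884526855 slope 0.1407019623402347 n [-0.0323 -0.2607  0.9649] roll 15.121653720894983 ext [-0.0476  0.0618]
  stone top X [-0.0293  0.0236] Y [-0.087   0.0813] z 0.04486168960730702
t blade world c [0.6382 0.1125 0.1093] yaw -6.592511720976325 slope 0.5178965732152635 n [-0.0441 -0.3069  0.9507] roll 17.891654844814845 ext [-0.0491  0.0649]
  stone top X [-0.0264  0.0267] Y [-0.0817  0.0849] z 0.04596469679815729
```

View pics/f.png

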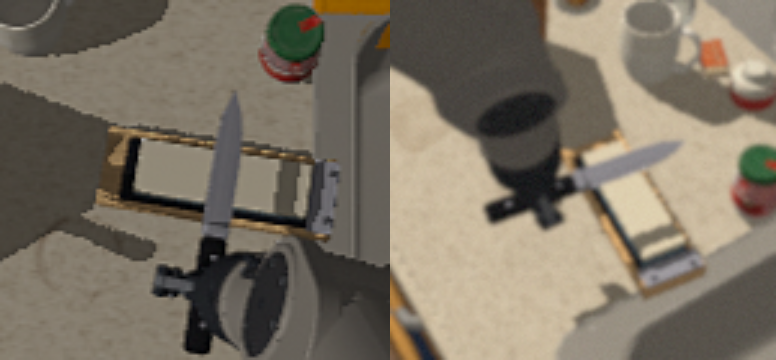

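The last picture shows the blade crossing the middle of the stone, from about (215,235) to the tip at (233,95) in the left crop. The stone is still under the lip at (325,200) and the jar is where it stood. The blade measures level, rolled about 15 degrees, about 6 cm above the stone and centred on it.

```bash
python3 -c "
from bench import r
print(r.hand_in())"
```

```text
the job is handed in; nothing more can be done
None
```

I handed the job in at about 20 s: the stone is home under the lip and released, and the black-handled knife is held level over its middle, about 6 cm up with the spine raised about 15°; the red knife, glass and jar were never approached.

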